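# Home the stamp carousel and hang up the stamp

## Robot

A 7-joint arm with a two-finger parallel gripper is mounted at the origin on the work surface. World frame = base frame: x ahead of the robot, y to its left, z up, the work surface at z = 0. Lengths are in m, angles in rad, forces in N, time in s.
With the tool pointing down it reaches from about 0.4 to 0.85 m from the base axis. Payload 4.5 kg.
Tool frame: the origin (TCP) lies midway between the tips of the shut fingers; the grasp point (between the pads) lies 19 mm behind it (r.hold_point_z is the distance from the TCP to the grasp point, in m); z points along the fingers, y is the direction in which the jaws open and shut (so a half turn about z gives the same grasp; the last joint's range is limited). The gripper opens to 88 mm and grips with 3 to 60 N. Pads are 18 mm wide; open, the fingers measure 123 mm over their backs; the gripper's body (75 mm by 187 mm) begins 45 mm behind the grasp point.
Start: joints at [-1.194, 0.689, -0.195, 1.565, 0.157, 0.902, -0.215], TCP at [0.21, 0.589, 0.239] pointing down, gripper open.
Joint ranges: [-3.01, 3.01], [-0.46, 2.08], [-1.47, 1.51], [0.13, 2.56], [-1, 4.14], [0.04, 2.09], [-2.66, 2.66]. Speed limits (rad/s): [2.57, 2.57, 3.14, 3.14, 3.14, 3.14, 3.14].

## Interface

Orientations are given as a unit quaternion [x, y, z, w].
In Python, from plant import r gives the robot as it stands. The module is installed in compiled form; this text tells all that it offers.
- The arm moves only by the tool move_arm, never from a script. Its arguments are lists of equal length, an entry for each row: "turn": the turn, a rotation vector about the tool's x, y, z in units of 2 pi rad (1.0 is 2 pi rad), a list of three; "dp": the shift along the tool's x, y, z in units of 2.5 cm (1.0 is 2.5 cm), a list of three; "jaw": the closure, from -1 (fully open) to 1 (shut), so that 0 is half open. In form: {"turn": [[wx, wy, wz], ...], "dp": [[x, y, z], ...], "jaw": [jaw, ...]}. A call has 1 to 10 rows; each row shifts and turns the commanded pose from where the row before left it, along the tool's axes as they then stand; what a row does not reach is not made up. A row lasts 1/12 s, in which the tool goes at most 41.7 mm and 7.16 degrees, less where a joint would pass 70% of its speed; a pose out of reach is approached as far as the arm can. A call with a number of a shift or a turn outside -1 to 1 is refused whole. A call with a gripper value outside its range is refused whole. The fingers move at their own pace and stop on an object; "newtons" is the grip in N (left out, the last holds). Time passes only in rows, so rows that do not move let the fingers close. It gives the time, the measured TCP pose, the force and the opening at its end, in the units of the state.
- r.get_state(): the state, without advancing time (a new reading comes with each control period).
- r.snapshot(name): name is "scene" or "top"; returns a dict with "frame" (384x512x3 uint8, blue, green, red), "mtx" (3x3 intrinsics, pixels), "origin" and "orientation" of the camera in the world. Camera axes: x right, y up, looking along -z (the intrinsics and any distortion apply to the point x, -y, -z); pixel columns grow to the right and rows downward; lengths in m; the calibration is good to about 2 mm. A picture is of the moment at which its call begins. There is no depth.
- r.finish_job(): hands the job in, once; it reports no verdict.
The state is a dict: "clock": time; "q": joint angles; "qd": joint speeds; "joint_torque": joint torques, N m; "tool_pos": TCP position; "eef_rot": TCP orientation; "contact_force": force on the tool from outside, world axes, zero at the start; "moment": the same for the moment, N m; "opening": opening from 0.0 (shut) to 1.0 (fully open).
Only numpy, scipy, OpenCV 4.12 (cv2) and the standard library are available. Lean on these libraries where they do the work, as an engineer would, in place of code of your own. Each camera call takes 0.05 s, during which the arm holds its last target.

## Task

Put the hand stamp that stands on the desk away on the stamp carousel. First turn the carousel clockwise (seen from above) by its upright peg until it comes to rest gently against its stop, with the empty hook at the front of the stand; never force it once it is there. Then slide the stamp's neck into the empty hook, lower it until the handle rests down behind the hook's raised tips, and only then let go; the other stamps stay on their hooks.

Things in the scene. Friction and masses are not known exactly. Their poses are not given: they have to be found in the camera images.
- stand: fixed steel foot (150 mm disc, 14 mm high) and 28 mm column of the stamp carousel, with its hidden stop. Origin: centre of the foot's underside on the desk, on the carousel's vertical turning axis; z up, -x is the front of the stand.
- front_mark (a point): front edge of the stand's foot, 75 mm from the axis along the stand's -x, on the desk. A rubber stop, set by hand, is hidden under the disc: turned clockwise, the carousel meets it with the empty hook above this mark, or up to 0.35 rad either side. It is not measured but felt; it gives 1 to 2 mm. Rest on it with 1 N or more for a moment, never over 15 N.
- carousel: aluminium disc (166 mm across, 8 mm thick) that turns about the stand's axis with a steady drag of 0.12 N m and stays where left. Origin: on the axis, at the disc's top face, 98 mm above the desk; -x points to the empty hook, z up. Five fork hooks stand out from its rim, 72 degrees apart. At the start the empty hook is 0.8 to 2.1 rad counter-clockwise of the front.
- empty_hook (a point): place for the stamp on the empty hook: midway between its prongs, level with their top, 90 mm from the axis: the neck's axis is here when the neck touches the disc's rim (back of the fork). Axes as the carousel: -x is outward, the open way in. Do not press the stamp on the carousel with over 30 N.
- hook_end (a point): outer end of the empty hook, midway between its prongs at their top level, 110 mm from the axis. A hook is two prongs, 6 mm wide, 8 mm thick, 19 mm apart, flush with the disc's top; the last 7 mm of each carries a tip raised 6 mm. A hung stamp's handle stands 50 mm above the disc's top.
- peg_top (a point): top of the upright steel turning peg, 14 mm in diameter, 60 mm high above the disc's top face, 50 mm from the axis on the same radius as the empty hook (its lowest 4 mm is a collar 22 mm across).
- stamp: the loose wooden hand stamp, standing on the desk; round, about 80 g, 103 mm high: foot 40 mm across and 18 mm high, steel neck 14 mm across and 35 mm long, then a handle 28 mm across and 50 mm long. Origin: centre of the foot's underside; z up to the handle.
- stamp_collar (a point): on the stamp's axis at the underside of its handle, 53 mm above the foot's underside; the handle rests on the hook here.
- hung_b: another hand stamp of the same height, neck and handle as the loose one, already hanging on its own hook of the carousel (origin: centre of its foot, 53 mm below its handle). It hangs loose, held by its weight alone; leave it there.
- hung_c: another hand stamp of the same height, neck and handle as the loose one, already hanging on its own hook of the carousel (origin: centre of its foot, 53 mm below its handle). It hangs loose, held by its weight alone; leave it there.
- hung_d: another hand stamp of the same height, neck and handle as the loose one, already hanging on its own hook of the carousel (origin: centre of its foot, 53 mm below its handle). It hangs loose, held by its weight alone; leave it there.
- hung_e: another hand stamp of the same height, neck and handle as the loose one, already hanging on its own hook of the carousel (origin: centre of its foot, 53 mm below its handle). It hangs loose, held by its weight alone; leave it there.
Mind the look-alikes: they are no part of the job. What is shaped like the stamp but green or yellow is not meant.

How it is judged:
On the way, in this order (a step that is already met when the one before it is completed fails the run):
1. the carousel rests against its stop, pressed by at least 1 N, with the empty hook at the front of the stand (contact force between carousel and stand above 1 N and y of empty_hook in the frame of stand between -0.038 and 0.038 m and x of empty_hook in the frame of stand below -0.07 m), for 0.1 s.
2. the stamp, still held by the fingers, rests with its handle down on the empty hook behind the raised tips (x of stamp_collar in the frame of empty_hook between -0.006 and 0.004 m and y of stamp_collar in the frame of empty_hook between -0.005 and 0.005 m and z of stamp_collar in the frame of empty_hook between -0.003 and 0.003 m and angle between stamp's own z axis and vertical below 0.12 rad and contact force between the fingers and stamp above 0.5 N and contact force between stamp and carousel above 0.3 N), for 0.1 s.
At the end, for the whole second after the job is handed in: the stamp hangs at rest and upright (within 0.12 rad) on the empty hook, handle down on the prongs (within 3 mm in height, 5 mm sideways, 6 mm outward and 4 mm inward of the hook point), and that hook is still at the front of the stand (within 38 mm sideways of the stand's front line) (x of stamp_collar in the frame of empty_hook between -0.006 and 0.004 m and y of stamp_collar in the frame of empty_hook between -0.005 and 0.005 m and z of stamp_collar in the frame of empty_hook between -0.003 and 0.003 m and angle between stamp's own z axis and vertical below 0.12 rad and y of empty_hook in the frame of stand between -0.038 and 0.038 m and x of empty_hook in the frame of stand below -0.07 m and contact force between stamp and carousel above 0.1 N and linear speed of stamp below 0.02 m/s); the robot touches nothing.
It fails at once if the carousel is pressed against its stop with more than 15 N (contact force between carousel and stand above 15 N).
It fails at once if the stamp is pressed against the carousel with more than 30 N (contact force between stamp and carousel above 30 N).
It fails at once if a hung stamp is knocked off its hook (height (world z) of any of hung_b, hung_c, hung_d, hung_e below 0.03 m or height (world z) of any of hung_b, hung_c, hung_d, hung_e above 0.065 m or angle between any of hung_b, hung_c, hung_d, hung_e's own z axis and vertical above 0.5 rad).
It also fails if it takes over 72 s, if anything falls off the work surface, if the arm or the gripper's body presses on something with over 40 N, if the wrist force passes 120 N, or if a joint passes its speed limit or range.

## Working session

There is one attempt and no reset: what is moved stays moved. The work goes in short steps, Python scripts to look and compute and a tool call to move; the robot and the scene stay as the last step left them, time stands still between calls to the robot, and variables do not carry over. Pictures are saved under pics/ and viewed, and the job is handed in when it is done.

Besides the shell and the picture viewer there is one more tool, called after "Request:" in YAML: its name, and indented under it one key for each argument. move_arm: Moves the arm, as the interface text tells. Shifts and turns lie within -1 to 1; 1 stands for 2.5 cm of shift or 2 pi rad of turn. Its arguments: {"type":"object","properties":{"turn":{"type":"array","items":{"type":"array","items":{"type":"number","minimum":-1,"maximum":1}}},"dp":{"type":"array","items":{"type":"array","items":{"type":"number","minimum":-1,"maximum":1}}},"jaw":{"type":"array","items":{"type":"number"}},"newtons":{"type":"number"}},"required":["turn","dp","jaw"]}

```bash
mkdir -p pics; cat > h.py <<'E'
import numpy as np, cv2
from scipy.spatial.transform import Rotation as R
from plant import r
def snap(n,f):
    s=r.snapshot(n); cv2.imwrite('pics/'+f+'.png',s['frame']); np.save('pics/'+f+'.npy',s,allow_pickle=True); return s
def load(f): return np.load('pics/'+f+'.npy',allow_pickle=True).item()
def ray(s,u,v):
    K=s['mtx']; d=np.array([(u-K[0,2])/K[0,0],-(v-K[1,2])/K[1,1],-1.])
    return np.array(s['origin']), R.from_quat(s['orientation']).apply(d)
def onz(s,u,v,z):
    o,d=ray(s,u,v); return o+d*(z-o[2])/d[2]
def proj(s,p):
    c=R.from_quat(s['orientation']).inv().apply(np.array(p)-s['origin']); K=s['mtx']
    return K[0,0]*c[0]/-c[2]+K[0,2], K[1,1]*c[1]/c[2]+K[1,2]
E
python3 - <<'E'
from h import *
for n in('scene','top'):
    s=snap(n,n+'0'); print({k:v for k,v in s.items() if k!='frame'})
    cv2.imwrite('pics/%s0b.png'%n,cv2.resize(s['frame'],(800,600),interpolation=cv2.INTER_CUBIC))
print(r.get_state(),r.hold_point_z)
E
```

```text
{'mtx': array([[399.57896955,   0.        , 260.18063992],
       [  0.        , 399.57896955, 184.28580669],
       [  0.        ,   0.        ,   1.        ]]), 'origin': array([0.91253859, 0.45838406, 1.06811999]), 'orientation': array([0.10254408, 0.24723776, 0.88402668, 0.38321668])}
{'mtx': array([[445.00481554,   0.        , 252.96709472],
       [  0.        , 445.00481554, 191.67164482],
       [  0.        ,   0.        ,   1.        ]]), 'origin': array([0.2831644 , 0.03253566, 1.16192097]), 'orientation': array([ 0.07812721, -0.05802961, -0.70233006,  0.70516749])}
{'clock': 0.1, 'q': array([-1.19417659,  0.68987922, -0.19452436,  1.56622369,  0.15726398,
        0.90249379, -0.21509583]), 'qd': array([ 2.16648500e-03, -2.03300933e-03, -9.24878858e-04, -2.06131558e-03,
        5.05403672e-05, -7.25372230e-05,  9.77659040e-05]), 'joint_torque': array([-2.50931218e-03, -5.28501606e+01, -1.27204008e+00, -1.53838795e+01,
       -5.27372409e-02,  1.88965685e-03,  5.52368613e-05]), 'tool_pos': array([0.20993205, 0.5880946 , 0.23800772]), 'eef_rot': array([ 1.70542393e-01,  9.85350008e-01, -8.03257438e-04, -9.42472595e-05]), 'contact_force': array([ 0.6674404 , -0.11231624, -0.096138  ]), 'moment': array([ 0.0092967 , -0.04120293,  0.03117885]), 'opening': 0.9983111218422732} 0.0187
```

View pics/scene0b.png

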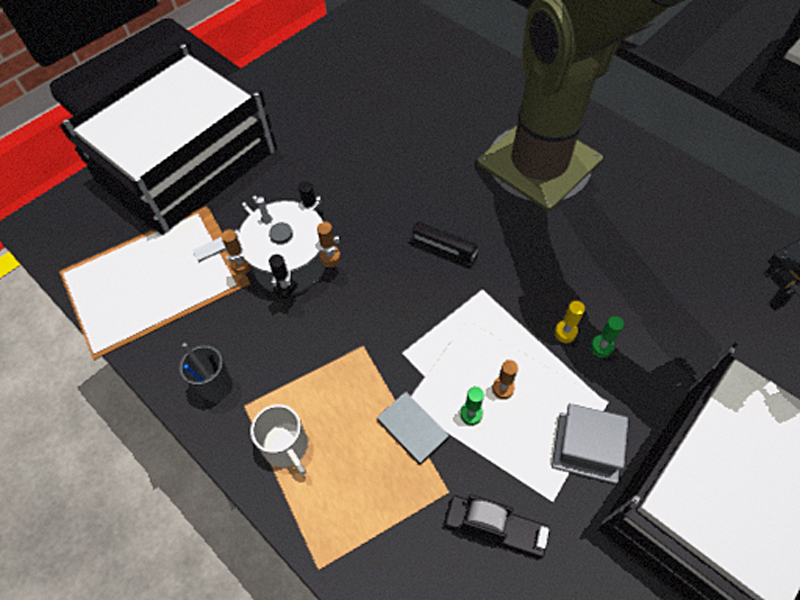

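View pics/top0b.png

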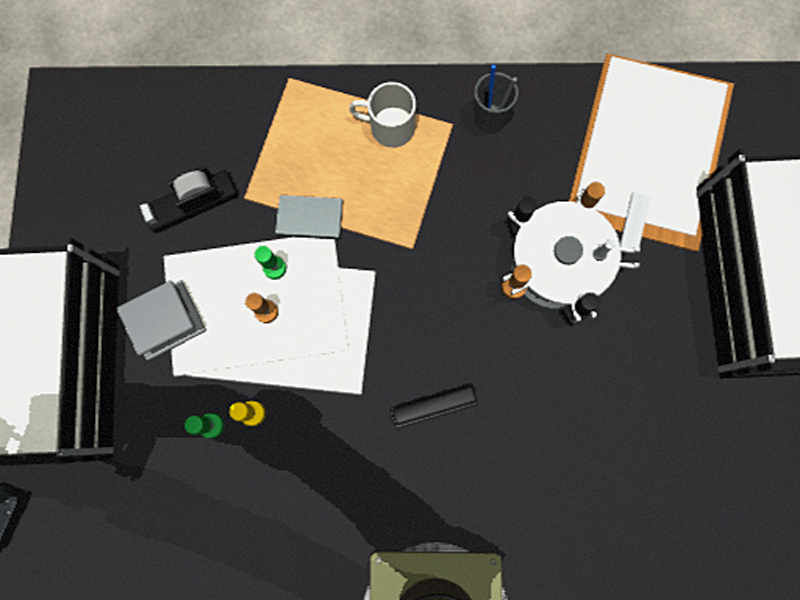

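Candidates for the stamp in the top view (800 px picture):
- Brown at (262,308), which matches wood.
- Bright green at (270,262), dark green at (203,426) and yellow at (246,412), all excluded by colour.
- Brown stamps at (592,195) and (517,280), which are hung on the carousel.

I choose the brown one at (262,308), which is at (505,380) in the scene view. I'll check it in a crop and measure.

```bash
python3 - <<'E'
from h import *
t=load('top0');s=load('scene0')
def crop(s,u0,v0,w,h):return cv2.resize(s['frame'][v0:v0+h,u0:u0+w],(400,300),interpolation=cv2.INTER_CUBIC)
im=np.vstack([np.hstack([crop(t,310,115,120,90),crop(s,110,100,120,90)]),np.hstack([crop(t,130,145,80,60),crop(s,280,205,80,60)])])
cv2.imwrite('pics/crop0.png',im)
# brown mask
for n,q in(('top',t),('scene',s)):
    hsv=cv2.cvtColor(q['frame'],cv2.COLOR_BGR2HSV)
    m=cv2.inRange(hsv,(5,140,40),(16,255,255))
    k,l,st,c=cv2.connectedComponentsWithStats(m)
    for i in range(1,k):
        if 20<st[i,4]<2000: print(n,st[i],c[i])
    w=cv2.inRange(q['frame'],(190,190,190),(255,255,255))
    k,l,st,c=cv2.connectedComponentsWithStats(w)
    for i in range(1,k):
        if st[i,4]>600: print(n,'white',st[i],c[i])
E
```

```text
top [364  34 106  95 654] [412.25382263  76.50764526]
top [373 117  14  16 144] [379.23611111 124.06944444]
top [218 128   3  18  21] [218.9047619  136.80952381]
top [384 136  16  13  87] [393.59770115 141.51724138]
top [411 140  39  21 363] [431.09366391 151.39393939]
top [321 170  19  21 215] [330.39069767 179.80465116]
top [158 188  20  19 218] [167.2706422  196.77981651]
top white [  325    36   141   162 10610] [401.75928369 112.43034873]
top white [ 478  102   34  127 3169] [498.37235721 157.75355002]
top white [ 105  152  135  100 9704] [176.8030709  202.33140973]
top white [   0  161   42  118 4025] [ 18.67180124 211.70931677]
scene [ 81   0  30  21 201] [95.93034826  9.39303483]
scene [ 0  7  9 15 59] [ 2.62711864 14.89830508]
scene [ 48  17  33  22 206] [63.79126214 27.51456311]
scene [  0  21  16  15 130] [ 6.69230769 27.93076923]
scene [  0  32  23  21 199] [ 9.95477387 41.59798995]
scene [ 12  35  37  23 249] [29.34939759 46.09236948]
scene [  0  52  14  16 122] [ 5.40983607 59.29508197]
scene [ 56 132 105  98 787] [128.37229987 176.47013977]
scene [203 142  11  16 116] [207.89655172 149.52586207]
scene [ 38 147  62  71 163] [ 60.85276074 172.75460123]
scene [205 158  13  13  87] [211.18390805 165.18390805]
scene [315 231  16  24 208] [323.33173077 242.63942308]
scene white [  48   35  112   81 4176] [103.09434866  73.77059387]
scene white [ 151  129   55   47 1507] [179.15461181 150.58526875]
scene white [  41  137  107   89 5131] [ 93.52933151 180.43675697]
scene white [ 258  186  131  135 7817] [318.83088141 249.01023411]
scene white [ 411  250  101  134 8853] [472.21190557 316.39591099]
```

View pics/crop0.png

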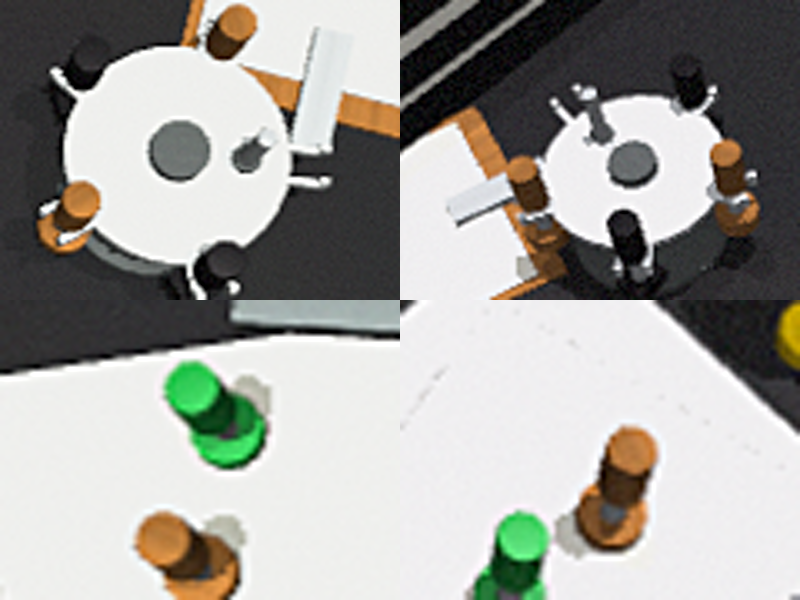

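```bash
python3 - <<'E'
from h import *
from scipy.optimize import least_squares
t=load('top0');s=load('scene0')
print('stamp top', onz(t,163,192.4,.103), 'scene',onz(s,326.4,235,.103))
def disc(q,cu,cv):
    w=cv2.inRange(q['frame'],(150,150,150),(255,255,255))
    p=[]
    for a in np.arange(0,2*np.pi,.02):
        # walk inward->out on world circle
        last=None
        for rr in np.arange(.068,.1,.0003):
            pass
    return
def edge(q,c0,col=False):
    g=cv2.cvtColor(q['frame'],cv2.COLOR_BGR2GRAY).astype(float)
    P=[]
    for a in np.arange(0,2*np.pi,.03):
        rr=np.arange(.072,.094,.0005)
        pts=np.array([proj(q,[c0[0]+x*np.cos(a),c0[1]+x*np.sin(a),.098]) for x in rr]).astype(np.float32)
        v=cv2.remap(g.astype(np.float32),pts[:,0],pts[:,1],cv2.INTER_LINEAR).ravel()
        if v[0]<180 or v[-1]>110: continue
        i=np.where(v<140)[0][0]
        P.append([c0[0]+rr[i]*np.cos(a),c0[1]+rr[i]*np.sin(a)])
    P=np.array(P)
    f=least_squares(lambda x:np.hypot(*(P-x[:2]).T)-x[2],[*c0[:2],.083],loss='soft_l1',f_scale=.001)
    return f.x,len(P),np.sqrt(np.mean(f.fun**2))
for q,n,u,v in((t,'top',310+178/3.333,115+155/3.333),(s,'scene',110+235/3.333,100+165/3.333)):
    c=onz(q,u,v,.098)
    for _ in range(3):
        x,k,e=edge(q,c); c=x
    print(n,x,k,e)
# peg top z=.158 ; hook tips z=.104
print('peg',onz(t,310+267/3.333,115+137/3.333,.158),onz(s,110+182/3.333,100+92/3.333,.158))
print('tips top',[onz(t,310+a/3.333,115+b/3.333,.104) for a,b in((326,148),(326,181))])
print('tips scene',[onz(s,110+a/3.333,100+b/3.333,.104) for a,b in((155,102),(180,90))])
E
```

```text
stamp top [0.48786216 0.28296953 0.103     ] scene [0.48950862 0.28728795 0.103     ]
top [ 0.5687096  -0.20518036  0.08311953] 132 0.0025351517365444685
scene [ 0.56974148 -0.20557172  0.08356607] 147 0.0023199083158619615
peg [ 0.56352831 -0.2552223   0.158     ] [ 0.56808809 -0.25841391  0.158     ]
tips top [array([ 0.5702503 , -0.31298651,  0.104     ]), array([ 0.5454567 , -0.31151464,  0.104     ])]
tips scene [array([ 0.57220733, -0.31010186,  0.104     ]), array([ 0.54739152, -0.30414205,  0.104     ])]
```

```bash
python3 - <<'E'
from h import *
t=load('top0');s=load('scene0')
k=1.5625
# tray post tops: top(745,155)->scene ? triangulate pairs
def tri(a,b):
    o1,d1=ray(t,a[0]/k,a[1]/k);o2,d2=ray(s,b[0]/k,b[1]/k)
    x=np.linalg.lstsq(np.c_[d1,-d2],o2-o1,rcond=None)[0]
    p,q=o1+d1*x[0],o2+d2*x[1]; return (p+q)/2,np.linalg.norm(p-q)
print(tri((742,156),(67,124)),tri((773,362),(260,95)),tri((742,156),(145,180)),tri((705,178),(160,215)))
for z in(.1,.15,.2): print(z,onz(t,742/k,156/k,z),onz(t,700/k,190/k,z))
# neighbours
print('green',onz(t,265/k,253/k,.103))
# stamp handle: blob tops in both
for n,q,c in(('top',t,(163,192)),('scene',s,(326,235))):
    hsv=cv2.cvtColor(q['frame'],cv2.COLOR_BGR2HSV)
    m=cv2.inRange(hsv,(5,140,120),(16,255,255)); k_,l,st,cc=cv2.connectedComponentsWithStats(m)
    for i in range(1,k_):
        if np.hypot(*(cc[i]-c))<25 and st[i,4]>15: print(n,st[i],cc[i],onz(q,*cc[i],.103))
E
```

```text
(array([ 0.7019384 , -0.44738964,  0.29087792]), np.float64(0.12924394669306472)) (array([ 0.38675719, -0.47239965,  0.16051891]), np.float64(0.007279447070872671)) (array([ 0.68983628, -0.44738955,  0.17162499]), np.float64(0.014456490216522584)) (array([ 0.69620937, -0.4371661 ,  0.07568184]), np.float64(0.003202354707440058))
0.1 [ 0.72494773 -0.48934483  0.1       ] [ 0.66805709 -0.41867224  0.1       ]
0.15 [ 0.70414659 -0.46477236  0.15      ] [ 0.64993461 -0.39742735  0.15      ]
0.2 [ 0.68334545 -0.44019989  0.2       ] [ 0.63181214 -0.37618246  0.2       ]
green [0.56459297 0.27006947 0.103     ]
top [158 188  10  10  84] [162.41666667 192.52380952] [0.48755273 0.28438685 0.103     ]
top [164 193  13  13  70] [171.02857143 200.97142857] [0.4666888  0.26238319 0.103     ]
scene [321 231  10   9  67] [325.92537313 234.71641791] [0.48972231 0.28588062 0.103     ]
scene [316 245  13   9  48] [323.14583333 249.625     ] [0.52716581 0.30652195 0.103     ]
```

Request:
move_arm:
  turn:
    - [0, 0, -0.0182]
    - [0, 0, -0.0182]
    - [0, 0, -0.0182]
    - [0, 0, 0]
    - [0, 0, 0]
    - [0, 0, 0]
    - [0, 0, 0]
    - [0, 0, 0]
    - [0, 0, 0]
    - [0, 0, 0]
  dp:
    - [0, 0, 0]
    - [0, 0, 0]
    - [0, 0, 0]
    - [-0.5, -1, 0]
    - [-0.5, -1, 0]
    - [-0.5, -1, 0]
    - [-0.5, -1, 0]
    - [-0.5, -1, 0]
    - [-0.5, -1, 0]
    - [-0.5, -1, 0]
  jaw: [1, 1, 1, 1, 1, 1, 1, 1, 1, 1]
  newtons: 20

```text
clock: 0.93
tool_pos: [0.298, 0.4121, 0.2385]
eef_rot: [-0.0, 1.0, -0.0, -0.0]
contact_force: [-0.1, -0.2, 0.3]
opening: 0.27
```

Request:
move_arm:
  turn:
    - [0, 0, 0]
    - [0, 0, 0]
    - [0, 0, 0]
    - [0, 0, 0]
    - [0, 0, 0]
    - [0, 0, 0]
    - [0, 0, 0]
    - [0, 0, 0]
    - [0, 0, 0]
    - [0, 0, 0]
  dp:
    - [-0.44, -1, 0]
    - [-0.44, -1, 0]
    - [-0.44, -1, 0]
    - [-0.44, -1, 0]
    - [-0.44, -1, 0]
    - [-0.44, -1, 0]
    - [-0.44, -1, 0]
    - [-0.44, -1, 0]
    - [-0.44, -1, 0]
    - [-0.44, -1, 0]
  jaw: [1, 1, 1, 1, 1, 1, 1, 1, 1, 1]

```text
clock: 1.77
tool_pos: [0.4079, 0.1623, 0.2386]
eef_rot: [-0.0, 1.0, -0.0, -0.0]
contact_force: [1.2, 0.1, -1.2]
opening: 0.006
```

Request:
move_arm:
  turn:
    - [0, 0, 0]
    - [0, 0, 0]
    - [0, 0, 0]
    - [0, 0, 0]
    - [0, 0, 0]
    - [0, 0, 0]
    - [0, 0, 0]
    - [0, 0, 0]
    - [0, 0, 0]
    - [0, 0, 0]
  dp:
    - [-0.44, -1, 0]
    - [-0.44, -1, 0]
    - [-0.44, -1, 0]
    - [-0.44, -1, 0]
    - [-0.44, -1, 0]
    - [-0.44, -1, 0]
    - [-0.44, -1, 0]
    - [-0.44, -1, 0]
    - [-0.44, -1, 0]
    - [-0.44, -1, 0]
  jaw: [1, 1, 1, 1, 1, 1, 1, 1, 1, 1]

```text
clock: 2.6
tool_pos: [0.5178, -0.0877, 0.2384]
eef_rot: [-0.0, 1.0, 0.0, -0.0]
contact_force: [0.3, 0.6, 0.8]
opening: 0.004
```

Request:
move_arm:
  turn:
    - [0, 0, 0]
    - [0, 0, 0]
    - [0, 0, 0]
    - [0, 0, 0]
    - [0, 0, 0]
    - [0, 0, 0]
    - [0, 0, 0]
    - [0, 0, 0]
  dp:
    - [-0.45, -0.97, 0]
    - [-0.45, -0.97, 0]
    - [-0.45, -0.97, 0]
    - [-0.45, -0.97, 0]
    - [-0.45, -0.97, 0]
    - [-0.45, -0.97, 0]
    - [-0.45, -0.97, 0]
    - [0, 0, 0.8]
  jaw: [1, 1, 1, 1, 1, 1, 1, 1]

```text
clock: 3.27
tool_pos: [0.5997, -0.2637, 0.2211]
eef_rot: [0.004, 1.0, -0.003, 0.004]
contact_force: [1.3, -0.8, 0.2]
opening: 0.006
```

```bash
python3 - <<'E'
from h import *
t=snap('top','t1');s=snap('scene','s1')
def crop(s,u0,v0,w,h):return cv2.resize(s['frame'][v0:v0+h,u0:u0+w],(400,300),interpolation=cv2.INTER_CUBIC)
cv2.imwrite('pics/crop1.png',np.hstack([crop(t,310,115,120,90),crop(s,110,85,120,90)]))
st=r.get_state();print(st['tool_pos'],st['q'],st['contact_force'])
E
```

```text
[ 0.59434234 -0.25686039  0.21547208] [ 0.53347753  0.76473517 -0.37417364  1.50398665  0.31864726  0.93979597
  1.63250464] [-0.81130033 -0.23770919 -0.30175788]
```

View pics/crop1.png

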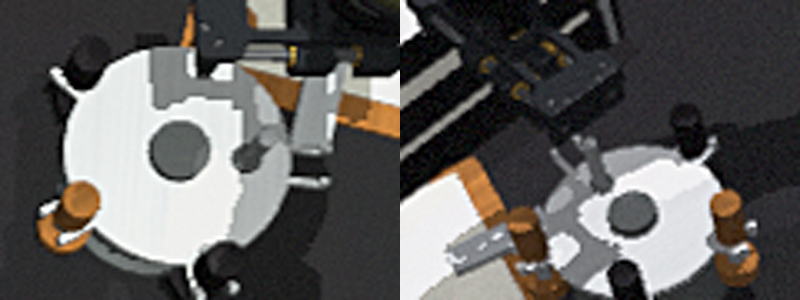

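The gripper is just outward of and behind the peg, clear of the brown stamp. Descending beside the peg.

Request:
move_arm:
  turn:
    - [0, 0, 0]
    - [0, 0, 0]
    - [0, 0, 0]
    - [0, 0, 0]
    - [0, 0, 0]
    - [0, 0, 0]
  dp:
    - [0, 0, 0.7]
    - [0, 0, 0.7]
    - [0, 0, 0.7]
    - [0, 0, 0.7]
    - [0, 0, 0.7]
    - [0, 0, 0.24]
  jaw: [1, 1, 1, 1, 1, 1]

```text
clock: 3.87
tool_pos: [0.5948, -0.254, 0.1232]
eef_rot: [-0.001, 1.0, 0.001, -0.002]
contact_force: [-1.0, 0.3, -0.6]
opening: 0.004
```

Request:
move_arm:
  turn:
    - [0, 0, 0]
    - [0, 0, 0]
    - [0, 0, 0]
    - [0, 0, 0]
    - [0, 0, 0]
    - [0, 0, 0]
  dp:
    - [0.12, 0, 0]
    - [0.12, 0, 0]
    - [0.12, 0, 0]
    - [0.12, 0, 0]
    - [0.12, 0, 0]
    - [0, 0, 0]
  jaw: [1, 1, 1, 1, 1, 1]

```text
clock: 4.37
tool_pos: [0.581, -0.2564, 0.1259]
eef_rot: [0.0, 1.0, -0.0, 0.0]
contact_force: [0.1, 0.8, 0.4]
opening: 0.008
```

Request:
move_arm:
  turn:
    - [0, 0, 0.006]
    - [0, 0, 0.006]
    - [0, 0, 0.006]
    - [0, 0, 0.006]
    - [0, 0, 0.006]
    - [0, 0, 0.006]
    - [0, 0, 0]
  dp:
    - [0.08, -0.014, 0]
    - [0.08, -0.014, 0]
    - [0.08, -0.014, 0]
    - [0.08, -0.014, 0]
    - [0.08, -0.014, 0]
    - [0.08, -0.014, 0]
    - [0, 0, 0]
  jaw: [1, 1, 1, 1, 1, 1, 1]

```text
clock: 4.95
tool_pos: [0.5702, -0.2576, 0.1258]
eef_rot: [0.113, 0.994, -0.0, 0.001]
contact_force: [1.4, -1.1, 0.4]
opening: 0.006
```

```bash
python3 - <<'E'
from h import *
t=snap('top','t2')
def crop(s,u0,v0,w,h):return cv2.resize(s['frame'][v0:v0+h,u0:u0+w],(400,300),interpolation=cv2.INTER_CUBIC)
for i in range(3):
    s=snap('scene','s2')
    st=r.get_state();print(st['tool_pos'],st['contact_force'],st['moment'])
cv2.imwrite('pics/crop2.png',np.hstack([crop(t,310,115,120,90),crop(s,110,85,120,90)]))
E
```

```text
[ 0.57025998 -0.25753062  0.12578259] [ 2.22705787 -0.94421224  0.82223429] [-0.24686374 -0.29345978  0.01568445]
[ 0.57021494 -0.25744868  0.12571269] [ 2.36018951 -2.04943685  1.01503397] [-0.34332428 -0.32778288  0.0108107 ]
[ 0.57024363 -0.2574441   0.12569415] [ 2.72517597 -1.63869561  2.29237132] [-0.34692375 -0.37150316 -0.02758764]
```

View pics/crop2.png

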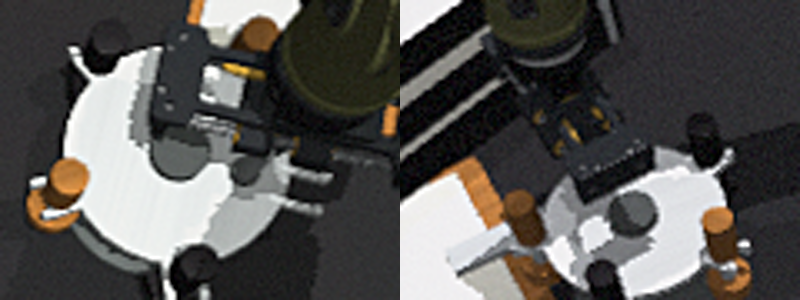

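Request:
move_arm:
  turn:
    - [0, 0, 0.0024]
    - [0, 0, 0.0024]
    - [0, 0, 0.0024]
    - [0, 0, 0.0024]
    - [0, 0, 0.0024]
    - [0, 0, 0.0024]
    - [0, 0, 0.0024]
    - [0, 0, 0.0024]
    - [0, 0, 0.0024]
    - [0, 0, 0.0024]
  dp:
    - [0.03, -0.006, 0]
    - [0.03, -0.006, 0]
    - [0.03, -0.006, 0]
    - [0.03, -0.006, 0]
    - [0.03, -0.006, 0]
    - [0.03, -0.006, 0]
    - [0.03, -0.006, 0]
    - [0.03, -0.006, 0]
    - [0.03, -0.006, 0]
    - [0.03, -0.006, 0]
  jaw: [1, 1, 1, 1, 1, 1, 1, 1, 1, 1]

```text
clock: 5.98
tool_pos: [0.5617, -0.2563, 0.1252]
eef_rot: [0.188, 0.982, -0.0, -0.0]
contact_force: [2.0, -2.0, 2.3]
opening: 0.004
```

```bash
cat > st.py <<'E'
from h import *
st=r.get_state();C=np.array([.569,-.2055])
q=R.from_quat(st['eef_rot']); p=st['tool_pos']
ang=np.degrees(np.arctan2(p[1]-C[1],p[0]-C[0]))
print(st['clock'],p.round(4),'r',np.hypot(*(p[:2]-C)).round(4),'tcp ang',ang.round(1),'toolx',np.degrees(np.arctan2(*q.apply([1,0,0])[1::-1])).round(1),'Ftool',q.inv().apply(st['contact_force']).round(2),'q',st['q'].round(2))
E
python3 st.py
```

```text
5.9833 [ 0.5617 -0.2563  0.1252] r 0.0513 tcp ang -98.2 toolx 158.3 Ftool [-2.57 -1.09 -2.29] q [ 0.48  0.83 -0.23  1.68  0.27  0.66  1.3 ]
```

Request:
move_arm:
  turn:
    - [0, 0, 0.0016]
    - [0, 0, 0.0016]
    - [0, 0, 0.0016]
    - [0, 0, 0.0016]
    - [0, 0, 0.0016]
    - [0, 0, 0.0016]
    - [0, 0, 0.0016]
    - [0, 0, 0.0016]
    - [0, 0, 0.0016]
    - [0, 0, 0.0016]
  dp:
    - [0.02, -0.004, 0]
    - [0.02, -0.004, 0]
    - [0.02, -0.004, 0]
    - [0.02, -0.004, 0]
    - [0.02, -0.004, 0]
    - [0.02, -0.004, 0]
    - [0.02, -0.004, 0]
    - [0.02, -0.004, 0]
    - [0.02, -0.004, 0]
    - [0.02, -0.004, 0]
  jaw: [1, 1, 1, 1, 1, 1, 1, 1, 1, 1]

```text
clock: 6.82
tool_pos: [0.5567, -0.2551, 0.1251]
eef_rot: [0.237, 0.972, -0.0, -0.0]
contact_force: [1.7, -3.1, 1.8]
opening: 0.01
```

```bash
python3 st.py
```

```text
6.8167 [ 0.5567 -0.2551  0.1251] r 0.0511 tcp ang -103.9 toolx 152.6 Ftool [-2.92 -1.97 -1.81] q [ 0.47  0.82 -0.2   1.7   0.24  0.64  1.23]
```

Request:
move_arm:
  turn:
    - [0, 0, 0.0016]
    - [0, 0, 0.0016]
    - [0, 0, 0.0016]
    - [0, 0, 0.0016]
    - [0, 0, 0.0016]
    - [0, 0, 0.0016]
    - [0, 0, 0.0016]
    - [0, 0, 0.0016]
    - [0, 0, 0.0016]
    - [0, 0, 0.0016]
  dp:
    - [0.02, -0.004, 0]
    - [0.02, -0.004, 0]
    - [0.02, -0.004, 0]
    - [0.02, -0.004, 0]
    - [0.02, -0.004, 0]
    - [0.02, -0.004, 0]
    - [0.02, -0.004, 0]
    - [0.02, -0.004, 0]
    - [0.02, -0.004, 0]
    - [0.02, -0.004, 0]
  jaw: [1, 1, 1, 1, 1, 1, 1, 1, 1, 1]

```text
clock: 7.65
tool_pos: [0.5518, -0.2535, 0.1251]
eef_rot: [0.285, 0.958, -0.0, -0.0]
contact_force: [1.0, -3.3, 0.8]
opening: 0.006
```

```bash
python3 st.py
```

```text
7.65 [ 0.5518 -0.2535  0.1251] r 0.0509 tcp ang -109.7 toolx 146.8 Ftool [-2.59 -2.2  -0.77] q [ 0.45  0.81 -0.17  1.72  0.21  0.63  1.15]
```

Request:
move_arm:
  turn:
    - [0, 0, 0.0016]
    - [0, 0, 0.0016]
    - [0, 0, 0.0016]
    - [0, 0, 0.0016]
    - [0, 0, 0.0016]
    - [0, 0, 0.0016]
    - [0, 0, 0.0016]
    - [0, 0, 0.0016]
    - [0, 0, 0.0016]
    - [0, 0, 0.0016]
  dp:
    - [0.02, -0.01, 0]
    - [0.02, -0.01, 0]
    - [0.02, -0.008, 0]
    - [0.02, -0.008, 0]
    - [0.02, -0.008, 0]
    - [0.02, -0.006, 0]
    - [0.02, -0.006, 0]
    - [0.02, -0.006, 0]
    - [0.02, -0.006, 0]
    - [0.02, -0.006, 0]
  jaw: [1, 1, 1, 1, 1, 1, 1, 1, 1, 1]

```text
clock: 8.48
tool_pos: [0.5472, -0.2515, 0.1252]
eef_rot: [0.333, 0.943, 0.0, 0.0]
contact_force: [2.1, -0.6, -0.5]
opening: 0.007
```

```bash
python3 st.py
```

```text
8.4833 [ 0.5472 -0.2515  0.1252] r 0.051 tcp ang -115.4 toolx 141.1 Ftool [-2.01  0.8   0.5 ] q [ 0.44  0.81 -0.14  1.73  0.18  0.61  1.08]
```

Request:
move_arm:
  turn:
    - [0, 0, 0.0016]
    - [0, 0, 0.0016]
    - [0, 0, 0.0016]
    - [0, 0, 0.0016]
    - [0, 0, 0.0016]
    - [0, 0, 0.0016]
    - [0, 0, 0.0016]
    - [0, 0, 0.0016]
    - [0, 0, 0.0016]
    - [0, 0, 0.0016]
  dp:
    - [0.02, -0.004, 0]
    - [0.02, -0.004, 0]
    - [0.02, -0.004, 0]
    - [0.02, -0.004, 0]
    - [0.02, -0.004, 0]
    - [0.02, -0.004, 0]
    - [0.02, -0.004, 0]
    - [0.02, -0.004, 0]
    - [0.02, -0.004, 0]
    - [0.02, -0.004, 0]
  jaw: [1, 1, 1, 1, 1, 1, 1, 1, 1, 1]

```text
clock: 9.32
tool_pos: [0.5426, -0.2494, 0.1253]
eef_rot: [0.38, 0.925, 0.0, 0.0]
contact_force: [2.7, -0.6, -0.5]
opening: 0.008
```

```bash
python3 st.py
```

```text
9.3167 [ 0.5426 -0.2494  0.1253] r 0.0513 tcp ang -121.0 toolx 135.3 Ftool [-2.34  1.49  0.51] q [ 0.42  0.8  -0.11  1.75  0.15  0.6   1.01]
```

Request:
move_arm:
  turn:
    - [0, 0, 0.0016]
    - [0, 0, 0.0016]
    - [0, 0, 0.0016]
    - [0, 0, 0.0016]
    - [0, 0, 0.0016]
    - [0, 0, 0.0016]
    - [0, 0, 0.0016]
    - [0, 0, 0.0016]
    - [0, 0, 0.0016]
    - [0, 0, 0.0016]
  dp:
    - [0.02, -0.002, 0]
    - [0.02, -0.002, 0]
    - [0.02, -0.002, 0]
    - [0.02, -0.002, 0]
    - [0.02, -0.002, 0]
    - [0.02, -0.002, 0]
    - [0.02, -0.002, 0]
    - [0.02, -0.002, 0]
    - [0.02, -0.004, 0]
    - [0.02, -0.004, 0]
  jaw: [1, 1, 1, 1, 1, 1, 1, 1, 1, 1]

```text
clock: 10.15
tool_pos: [0.5384, -0.2465, 0.1252]
eef_rot: [0.426, 0.905, -0.0, -0.0]
contact_force: [1.7, -2.3, 1.6]
opening: 0.009
```

```bash
python3 st.py
```

```text
10.15 [ 0.5384 -0.2465  0.1252] r 0.0512 tcp ang -126.8 toolx 129.5 Ftool [-2.82 -0.14 -1.61] q [ 0.4   0.8  -0.08  1.77  0.11  0.58  0.94]
```

Request:
move_arm:
  turn:
    - [0, 0, 0.0016]
    - [0, 0, 0.0016]
    - [0, 0, 0.0016]
    - [0, 0, 0.0016]
    - [0, 0, 0.0016]
    - [0, 0, 0.0016]
    - [0, 0, 0.0016]
    - [0, 0, 0.0016]
    - [0, 0, 0.0016]
    - [0, 0, 0.0016]
  dp:
    - [0.02, -0.004, 0]
    - [0.02, -0.004, 0]
    - [0.02, -0.004, 0]
    - [0.02, -0.004, 0]
    - [0.02, -0.004, 0]
    - [0.02, -0.004, 0]
    - [0.02, -0.004, 0]
    - [0.02, -0.004, 0]
    - [0.02, -0.004, 0]
    - [0.02, -0.004, 0]
  jaw: [1, 1, 1, 1, 1, 1, 1, 1, 1, 1]

```text
clock: 10.98
tool_pos: [0.5345, -0.243, 0.1252]
eef_rot: [0.471, 0.882, -0.0, -0.0]
contact_force: [0.4, -2.4, 1.4]
opening: 0.003
```

```bash
python3 st.py
```

```text
10.9833 [ 0.5345 -0.243   0.1252] r 0.051 tcp ang -132.6 toolx 123.8 Ftool [-2.19 -0.99 -1.41] q [ 0.38  0.79 -0.06  1.78  0.08  0.57  0.87]
```

Request:
move_arm:
  turn:
    - [0, 0, 0.0016]
    - [0, 0, 0.0016]
    - [0, 0, 0.0016]
    - [0, 0, 0.0016]
    - [0, 0, 0.0016]
    - [0, 0, 0.0016]
    - [0, 0, 0.0016]
    - [0, 0, 0.0016]
    - [0, 0, 0.0016]
    - [0, 0, 0.0016]
  dp:
    - [0.02, -0.006, 0]
    - [0.02, -0.006, 0]
    - [0.02, -0.006, 0]
    - [0.02, -0.006, 0]
    - [0.02, -0.006, 0]
    - [0.02, -0.004, 0]
    - [0.02, -0.004, 0]
    - [0.02, -0.004, 0]
    - [0.02, -0.004, 0]
    - [0.02, -0.004, 0]
  jaw: [1, 1, 1, 1, 1, 1, 1, 1, 1, 1]

```text
clock: 11.82
tool_pos: [0.531, -0.2392, 0.1251]
eef_rot: [0.515, 0.857, -0.0, -0.0]
contact_force: [0.4, -3.7, 1.2]
opening: 0.008
```

```bash
python3 st.py
```

```text
11.8167 [ 0.531  -0.2392  0.1251] r 0.0508 tcp ang -138.5 toolx 118.0 Ftool [-3.44 -1.41 -1.17] q [ 0.36  0.79 -0.03  1.8   0.04  0.56  0.8 ]
```

Request:
move_arm:
  turn:
    - [0, 0, 0.0016]
    - [0, 0, 0.0016]
    - [0, 0, 0.0016]
    - [0, 0, 0.0016]
    - [0, 0, 0.0016]
    - [0, 0, 0.0016]
    - [0, 0, 0.0016]
    - [0, 0, 0.0016]
    - [0, 0, 0.0016]
  dp:
    - [0.02, -0.006, 0]
    - [0.02, -0.006, 0]
    - [0.02, -0.006, 0]
    - [0.02, -0.006, 0]
    - [0.02, -0.006, 0]
    - [0.02, -0.006, 0]
    - [0.02, -0.006, 0]
    - [0.02, -0.006, 0]
    - [0.02, -0.006, 0]
  jaw: [1, 1, 1, 1, 1, 1, 1, 1, 1]

```text
clock: 12.57
tool_pos: [0.5282, -0.2356, 0.1252]
eef_rot: [0.553, 0.833, 0.0, 0.0]
contact_force: [0.4, -2.8, -0.8]
opening: 0.005
```

```bash
python3 st.py
```

```text
12.5667 [ 0.5282 -0.2356  0.1252] r 0.0507 tcp ang -143.6 toolx 112.9 Ftool [-2.79 -0.71  0.78] q [ 0.34  0.78 -0.01  1.81  0.01  0.55  0.73]
```

Request:
move_arm:
  turn:
    - [0, 0, 0.0016]
    - [0, 0, 0.0016]
    - [0, 0, 0.0016]
    - [0, 0, 0.0016]
    - [0, 0, 0.0016]
    - [0, 0, 0.0016]
    - [0, 0, 0.0016]
    - [0, 0, 0.0016]
    - [0, 0, 0.0016]
  dp:
    - [0.02, -0.006, 0]
    - [0.02, -0.006, 0]
    - [0.02, -0.006, 0]
    - [0.02, -0.006, 0]
    - [0.02, -0.006, 0]
    - [0.02, -0.006, 0]
    - [0.02, -0.006, 0]
    - [0.02, -0.006, 0]
    - [0.02, -0.006, 0]
  jaw: [1, 1, 1, 1, 1, 1, 1, 1, 1]

```text
clock: 13.32
tool_pos: [0.5256, -0.2318, 0.1252]
eef_rot: [0.59, 0.807, 0.0, 0.0]
contact_force: [1.2, -1.4, -1.1]
opening: 0.006
```

```bash
python3 st.py
```

```text
13.3167 [ 0.5256 -0.2318  0.1252] r 0.0508 tcp ang -148.8 toolx 107.7 Ftool [-1.66  0.68  1.14] q [ 0.32  0.78  0.02  1.83 -0.03  0.54  0.67]
```

Request:
move_arm:
  turn:
    - [0, 0, 0.0016]
    - [0, 0, 0.0016]
    - [0, 0, 0.0016]
    - [0, 0, 0.0016]
    - [0, 0, 0.0016]
    - [0, 0, 0.0016]
    - [0, 0, 0.0016]
    - [0, 0, 0.0016]
    - [0, 0, 0.0016]
  dp:
    - [0.02, -0.004, 0]
    - [0.02, -0.004, 0]
    - [0.02, -0.004, 0]
    - [0.02, -0.004, 0]
    - [0.02, -0.004, 0]
    - [0.02, -0.004, 0]
    - [0.02, -0.004, 0]
    - [0.02, -0.004, 0]
    - [0.02, -0.004, 0]
  jaw: [1, 1, 1, 1, 1, 1, 1, 1, 1]

```text
clock: 14.07
tool_pos: [0.5232, -0.2279, 0.1253]
eef_rot: [0.626, 0.78, 0.0, 0.0]
contact_force: [2.5, -1.5, -0.2]
opening: 0.0
```

```bash
python3 st.py
```

```text
14.0667 [ 0.5232 -0.2279  0.1253] r 0.051 tcp ang -153.9 toolx 102.5 Ftool [-2.03  2.09  0.23] q [ 0.3   0.78  0.04  1.84 -0.06  0.53  0.61]
```

Request:
move_arm:
  turn:
    - [0, 0, 0.0016]
    - [0, 0, 0.0016]
    - [0, 0, 0.0016]
    - [0, 0, 0.0016]
    - [0, 0, 0.0016]
    - [0, 0, 0.0016]
    - [0, 0, 0.0016]
    - [0, 0, 0.0016]
  dp:
    - [0.02, -0.002, 0]
    - [0.02, -0.002, 0]
    - [0.02, -0.002, 0]
    - [0.02, -0.002, 0]
    - [0.02, -0.002, 0]
    - [0.02, -0.002, 0]
    - [0.02, -0.004, 0]
    - [0.02, -0.004, 0]
  jaw: [1, 1, 1, 1, 1, 1, 1, 1]

```text
clock: 14.73
tool_pos: [0.522, -0.2258, 0.1253]
eef_rot: [0.657, 0.754, -0.001, 0.001]
contact_force: [3.0, -6.9, -1.0]
opening: 0.007
```

```bash
python3 st.py
```

```text
14.7333 [ 0.522  -0.2258  0.1253] r 0.0512 tcp ang -156.7 toolx 97.8 Ftool [-7.23  2.02  1.04] q [ 0.29  0.78  0.07  1.85 -0.09  0.52  0.55]
```

The stop is felt: the tangential force is 7 N and the TCP angle is lagging. Holding for a moment.

Request:
move_arm:
  turn:
    - [0, 0, 0]
    - [0, 0, 0]
    - [0, 0, 0]
  dp:
    - [0, 0, 0]
    - [0, 0, 0]
    - [0, 0, 0]
  jaw: [1, 1, 1]

```text
clock: 14.98
tool_pos: [0.522, -0.2258, 0.1253]
eef_rot: [0.657, 0.754, -0.001, 0.001]
contact_force: [2.2, -4.7, 0.2]
opening: 0.005
```

```bash
python3 st.py
```

```text
14.9833 [ 0.522  -0.2258  0.1253] r 0.0512 tcp ang -156.6 toolx 97.8 Ftool [-4.92  1.59 -0.23] q [ 0.29  0.78  0.07  1.85 -0.09  0.52  0.55]
```

Request:
move_arm:
  turn:
    - [0, 0, 0]
    - [0, 0, 0]
    - [0, 0, 0]
    - [0, 0, 0]
    - [0, 0, 0]
  dp:
    - [0.015, 0, 0]
    - [0.015, 0, 0]
    - [0, 0, 0]
    - [0, 0, 0]
    - [0, 0, 0]
  jaw: [1, 1, 1, 1, 1]

```text
clock: 15.4
tool_pos: [0.522, -0.2257, 0.1253]
eef_rot: [0.657, 0.754, -0.001, 0.002]
contact_force: [2.4, -5.9, -1.7]
opening: 0.005
```

```bash
python3 st.py; python3 - <<'E'
from h import *
f=[]
for i in range(3):
    snap('scene','s3'); st=r.get_state(); f.append(R.from_quat(st['eef_rot']).inv().apply(st['contact_force']))
print(np.round(f,2))
E
```

```text
15.4 [ 0.522  -0.2257  0.1253] r 0.0512 tcp ang -156.7 toolx 97.8 Ftool [-6.18  1.6   1.71] q [ 0.29  0.78  0.07  1.85 -0.09  0.52  0.55]
[[-7.23  1.3   2.27]
 [-7.33  1.57  0.68]
 [-7.46  0.78  0.75]]
```

Request:
move_arm:
  turn:
    - [0, 0, 0]
    - [0, 0, 0]
    - [0, 0, 0]
    - [0, 0, 0]
    - [0, 0, 0]
    - [0, 0, 0]
    - [0, 0, 0]
    - [0, 0, 0]
    - [0, 0, 0]
    - [0, 0, 0]
  dp:
    - [-0.3, 0, 0]
    - [-0.3, 0, 0]
    - [-0.2, 0, 0]
    - [0, 0, -0.8]
    - [0, 0, -1]
    - [0, 0, -1]
    - [0, 0, -1]
    - [0, 0, -1]
    - [0, 0, 0]
    - [0, 0, 0]
  jaw: [1, 1, 1, 1, 1, 1, 1, 1, 1, 1]

```text
clock: 16.38
tool_pos: [0.5248, -0.2431, 0.2461]
eef_rot: [0.656, 0.754, 0.001, 0.001]
contact_force: [-0.1, -0.9, 0.1]
opening: 0.005
```

```bash
python3 st.py
```

```text
16.3833 [ 0.5248 -0.2431  0.2461] r 0.0581 tcp ang -139.6 toolx 97.9 Ftool [-0.83 -0.23 -0.05] q [ 0.3   0.62  0.09  1.71 -0.07  0.82  0.56]
```

Request:
move_arm:
  turn:
    - [0, 0, -0.019]
    - [0, 0, -0.019]
    - [0, 0, -0.019]
    - [0, 0, -0.019]
    - [0, 0, -0.019]
    - [0, 0, -0.019]
    - [0, 0, -0.019]
    - [0, 0, -0.019]
    - [0, 0, -0.019]
    - [0, 0, -0.019]
  dp:
    - [1, 0, 0]
    - [1, 0, 0]
    - [1, 0, 0]
    - [1, 0, 0]
    - [0.8, 0.6, 0]
    - [0.7, 0.7, 0]
    - [0.6, 0.8, 0]
    - [0.5, 0.9, 0]
    - [0.4, 0.9, 0]
    - [0.3, 1, 0]
  jaw: [0, 0, 0, 0, 0, 0, 0, 0, 0, 0]

```text
clock: 17.22
tool_pos: [0.5013, 0.0029, 0.2437]
eef_rot: [0.116, 0.993, -0.0, -0.002]
contact_force: [0.2, -0.7, -0.5]
opening: 0.498
```

```bash
python3 - <<'E'
from h import *
t=snap('top','t4');s=snap('scene','s4')
for n in 'ts':
    q=load(n+'4'); cv2.imwrite('pics/%s4b.png'%n,cv2.resize(q['frame'],(800,600),interpolation=cv2.INTER_CUBIC))
E
python3 st.py
```

```text
17.3167 [0.5018 0.0073 0.2439] r 0.2231 tcp ang 107.5 toolx 166.9 Ftool [ 0.63 -0.31 -0.86] q [ 0.06  0.53 -0.25  1.92  0.19  0.72  1.04]
```

View pics/t4b.png

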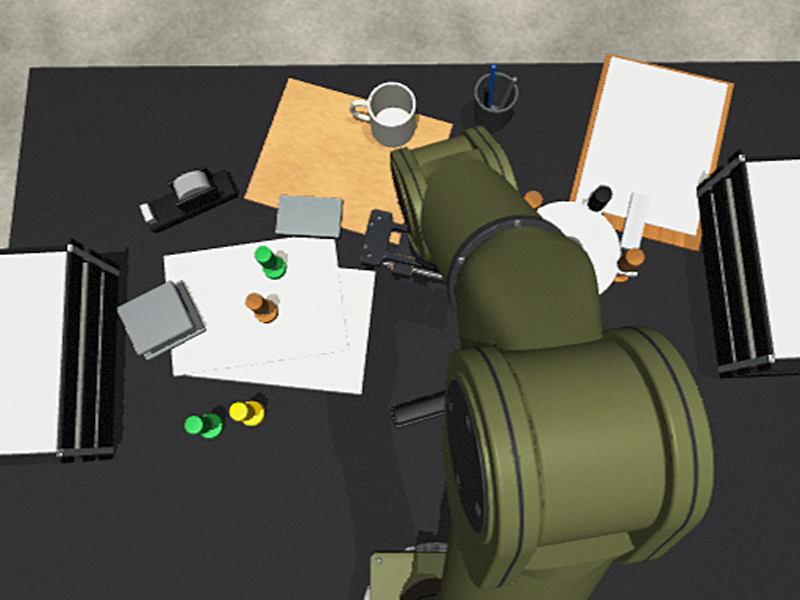

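View pics/s4b.png

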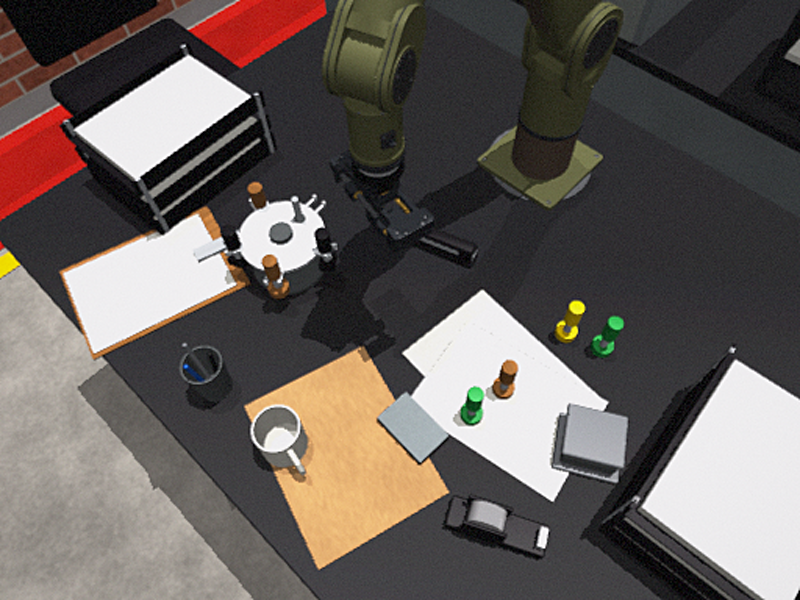

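Request:
move_arm:
  turn:
    - [0, 0, -0.0182]
    - [0, 0, -0.0182]
    - [0, 0, 0]
    - [0, 0, 0]
    - [0, 0, 0]
    - [0, 0, 0]
    - [0, 0, 0]
    - [0, 0, 0]
    - [0, 0, 0]
    - [0, 0, 0]
  dp:
    - [0, 0, 0]
    - [0, 0, 0]
    - [0.06, 1, 0]
    - [0.06, 1, 0]
    - [0.06, 1, 0]
    - [0.06, 1, 0]
    - [0.06, 1, 0]
    - [0.06, 1, 0]
    - [0.06, 1, 0]
    - [0.06, 1, 0]
  jaw: [-0.3, -0.3, -0.3, -0.3, -0.3, -0.3, -0.3, -0.3, -0.3, -0.3]

```text
clock: 18.15
tool_pos: [0.4918, 0.2018, 0.2438]
eef_rot: [0.006, 1.0, -0.001, -0.002]
contact_force: [0.3, -1.3, 0.4]
opening: 0.65
```

Request:
move_arm:
  turn:
    - [0, 0, 0]
    - [0, 0, 0]
    - [0, 0, 0]
    - [0, 0, 0]
    - [0, 0, 0]
    - [0, 0, 0]
    - [0, 0, 0]
  dp:
    - [0, 0.9, 0]
    - [0, 0.9, 0]
    - [0, 0.9, 0]
    - [0, 0.4, 0]
    - [0, 0, 0.8]
    - [0, 0, 0.8]
    - [0, 0, 0]
  jaw: [-0.3, -0.3, -0.3, -0.3, -0.3, -0.3, -0.3]

```text
clock: 18.73
tool_pos: [0.4913, 0.2765, 0.2012]
eef_rot: [0.005, 1.0, -0.003, -0.004]
contact_force: [0.4, 0.1, -0.1]
opening: 0.653
```

```bash
python3 - <<'E'
from h import *
t=snap('top','t5');s=snap('scene','s5')
def crop(s,u0,v0,w,h):return cv2.resize(s['frame'][v0:v0+h,u0:u0+w],(400,300),interpolation=cv2.INTER_CUBIC)
cv2.imwrite('pics/crop5.png',np.hstack([crop(t,110,135,120,90),crop(s,260,185,120,90)]))
E
python3 st.py
```

```text
18.8333 [0.4931 0.2779 0.2044] r 0.4893 tcp ang 98.9 toolx 179.4 Ftool [0.73 0.55 0.21] q [-0.44  0.66 -0.26  1.78  0.24  0.74  0.73]
```

View pics/crop5.png

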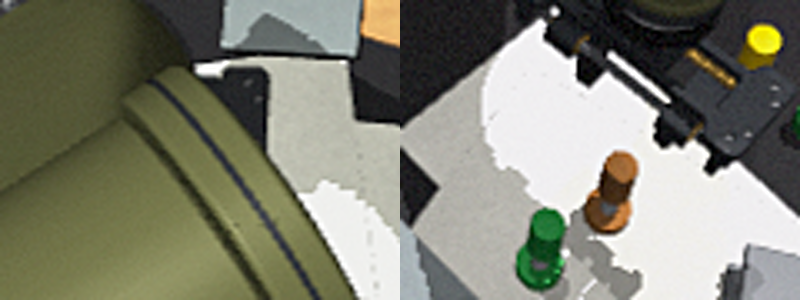

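Request:
move_arm:
  turn:
    - [0, 0, 0]
    - [0, 0, 0]
    - [0, 0, 0]
    - [0, 0, 0]
    - [0, 0, 0]
  dp:
    - [0.18, 0.28, 0.4]
    - [0, 0, 0.8]
    - [0, 0, 0.8]
    - [0, 0, 0]
    - [0, 0, 0]
  jaw: [-0.3, -0.3, -0.3, -0.3, -0.3]

```text
clock: 19.25
tool_pos: [0.4886, 0.2866, 0.1551]
eef_rot: [0.005, 1.0, -0.0, -0.001]
contact_force: [0.2, 0.4, 0.4]
opening: 0.648
```

```bash
python3 - <<'E'
from h import *
s=snap('scene','s6')
def crop(s,u0,v0,w,h):return cv2.resize(s['frame'][v0:v0+h,u0:u0+w],(800,600),interpolation=cv2.INTER_CUBIC)
cv2.imwrite('pics/crop6.png',crop(s,260,185,120,90))
E
python3 st.py
```

```text
19.3 [0.4893 0.287  0.1559] r 0.4989 tcp ang 99.2 toolx 179.4 Ftool [-0.66 -0.24  0.6 ] q [-0.47  0.73 -0.24  1.82  0.27  0.62  0.69]
```

View pics/crop6.png

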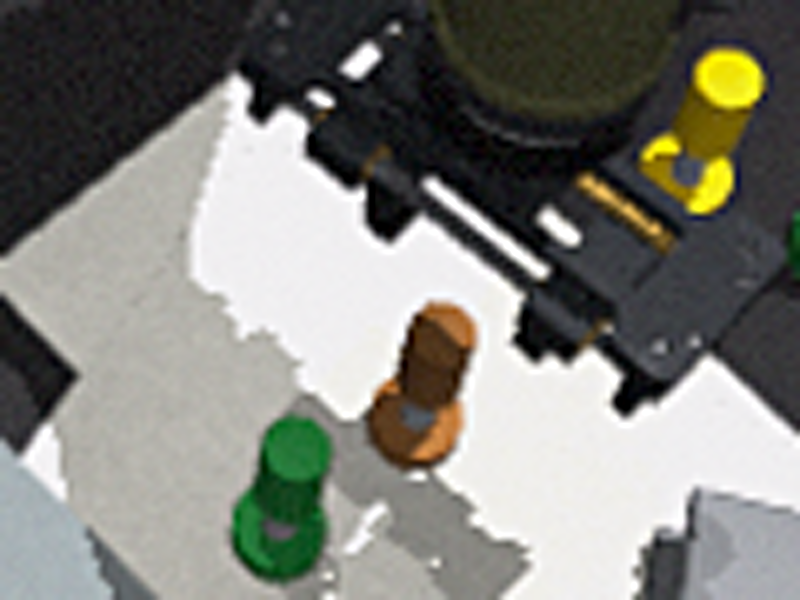

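Request:
move_arm:
  turn:
    - [0, 0, 0]
    - [0, 0, 0]
    - [0, 0, 0]
    - [0, 0, 0]
    - [0, 0, 0]
    - [0, 0, 0]
    - [0, 0, 0]
  dp:
    - [0.02, -0.08, 0.5]
    - [0, 0, 0.7]
    - [0, 0, 0.7]
    - [0, 0, 0.7]
    - [0, 0, 0.5]
    - [0, 0, 0.3]
    - [0, 0, 0]
  jaw: [-0.3, -0.3, -0.3, -0.3, -0.3, -0.3, -0.3]

```text
clock: 19.88
tool_pos: [0.4886, 0.2847, 0.07]
eef_rot: [0.005, 1.0, -0.0, -0.0]
contact_force: [-1.5, -0.3, 0.0]
opening: 0.651
```

Request:
move_arm:
  turn:
    - [0, 0, 0]
    - [0, 0, 0]
    - [0, 0, 0]
    - [0, 0, 0]
    - [0, 0, 0]
    - [0, 0, 0]
    - [0, 0, 0]
    - [0, 0, 0]
  dp:
    - [0, 0, 0]
    - [0, 0, 0]
    - [0, 0, 0]
    - [0, 0, 0]
    - [0, 0, 0]
    - [0, 0, 0]
    - [0, 0, 0]
    - [0, 0, 0]
  jaw: [0.8, 0.8, 0.8, 0.8, 0.8, 0.8, 0.8, 0.8]
  newtons: 15

```text
clock: 20.55
tool_pos: [0.489, 0.285, 0.0708]
eef_rot: [0.005, 1.0, 0.0, 0.001]
contact_force: [-0.5, -0.2, 5.1]
opening: 0.31
```

```bash
python3 - <<'E'
from h import *
s=snap('scene','s7')
def crop(s,u0,v0,w,h):return cv2.resize(s['frame'][v0:v0+h,u0:u0+w],(800,600),interpolation=cv2.INTER_CUBIC)
cv2.imwrite('pics/crop7.png',crop(s,260,185,120,90))
E
python3 st.py
```

```text
20.6 [0.489  0.285  0.0708] r 0.497 tcp ang 99.3 toolx 179.4 Ftool [ 0.43  0.74 -6.8 ] q [-0.51  0.86 -0.18  1.87  0.32  0.44  0.64]
```

View pics/crop7.png

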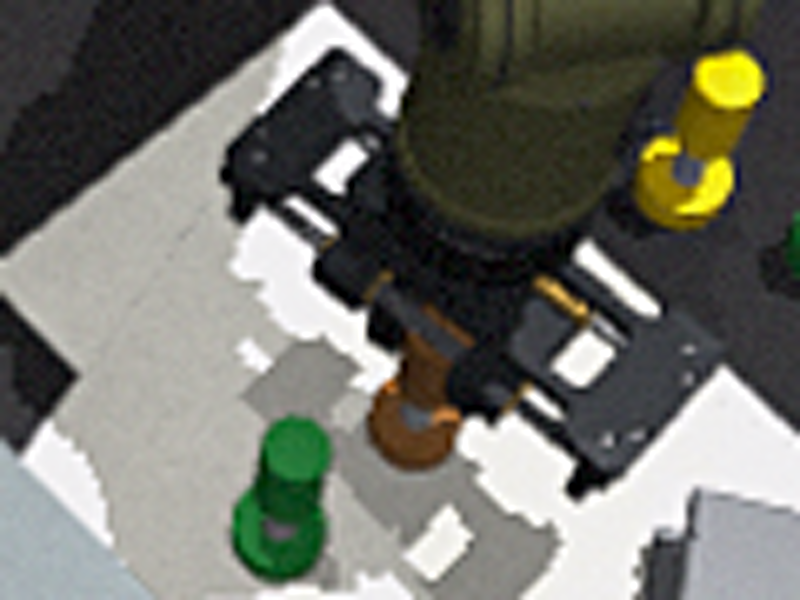

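Request:
move_arm:
  turn:
    - [0, 0, 0]
    - [0, 0, 0]
    - [0, 0, 0]
    - [0, 0, 0]
    - [0, 0, 0]
    - [0, 0, 0]
    - [0, 0, 0]
    - [0, 0, 0]
  dp:
    - [0, 0, -0.3]
    - [0, 0, -0.6]
    - [0, 0, -1]
    - [0, 0, -1]
    - [0, 0, -1]
    - [0, 0, -1]
    - [0, 0, -1]
    - [0, 0, 0]
  jaw: [0.8, 0.8, 0.8, 0.8, 0.8, 0.8, 0.8, 0.8]
  newtons: 25

```text
clock: 21.27
tool_pos: [0.4906, 0.286, 0.2224]
eef_rot: [0.005, 1.0, 0.002, 0.003]
contact_force: [0.3, 0.1, -0.4]
opening: 0.309
```

```bash
python3 - <<'E'
from h import *
t=snap('top','t8');s=snap('scene','s8')
def crop(s,u0,v0,w,h):return cv2.resize(s['frame'][v0:v0+h,u0:u0+w],(400,300),interpolation=cv2.INTER_CUBIC)
cv2.imwrite('pics/crop8.png',np.vstack([np.hstack([crop(t,310,115,120,90),crop(s,130,105,100,75)]),np.hstack([crop(t,100,125,160,120),crop(s,240,125,160,120)])]))
E
python3 st.py
```

```text
21.3667 [0.4887 0.2845 0.2185] r 0.4965 tcp ang 99.3 toolx 179.4 Ftool [ 0.56 -0.07  1.45] q [-0.45  0.64 -0.27  1.77  0.24  0.76  0.72]
```

View pics/crop8.png

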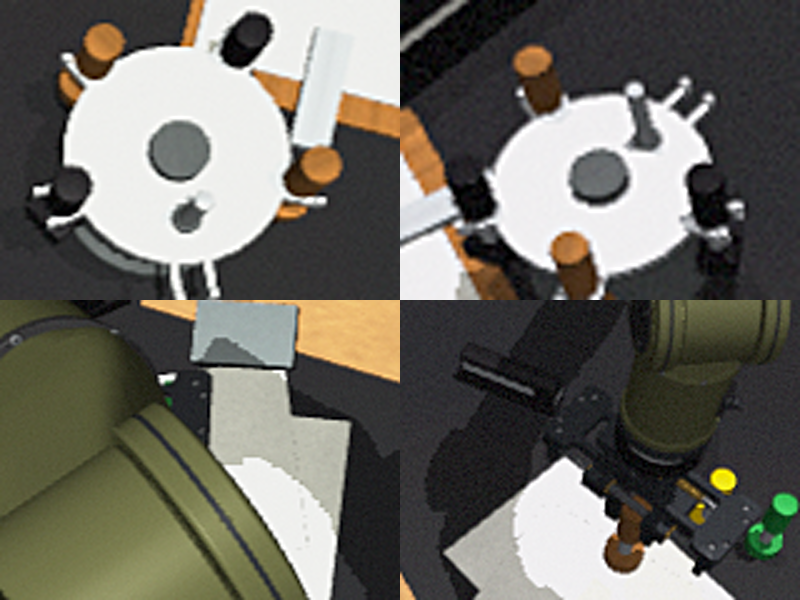

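```bash
python3 - <<'E'
from h import *
t=load('t8');s=load('s8')
def crop(s,u0,v0,w,h):return cv2.resize(s['frame'][v0:v0+h,u0:u0+w],(400,400),interpolation=cv2.INTER_CUBIC)
cv2.imwrite('pics/crop9.png',np.hstack([crop(t,345,170,50,50),crop(s,175,105,50,50)]))
E
```

```text
(no output)
```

View pics/crop9.png

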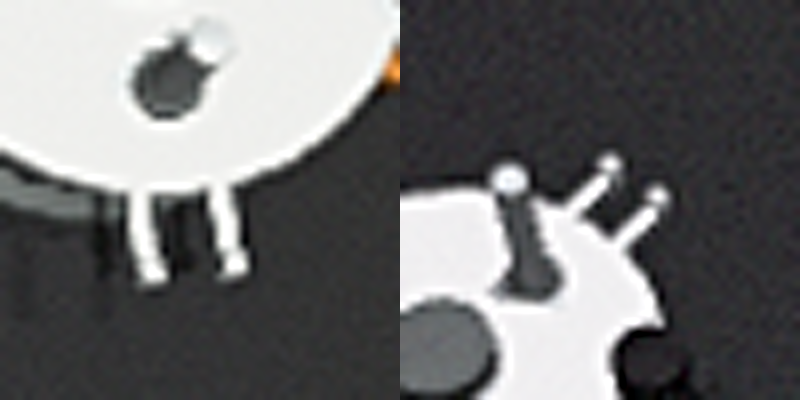

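```bash
python3 - <<'E'
from h import *
t=load('t8');s=load('s8')
T=lambda x,y:(345+(x+.5)/8-.5,170+(y+.5)/8-.5)
S=lambda x,y:(175+(x+.5)/8-.5,105+(y+.5)/8-.5)
Ct=np.array([.5687,-.2052]);Cs=np.array([.5697,-.2056])
for n,q,C,items in(('top',t,Ct,[(T(153,273),.104),(T(237,263),.104),(T(211,42),.158),(T(168,82),.102)]),('scene',s,Cs,[(S(210,163),.104),(S(257,196),.104),(S(110,180),.158)])):
    P=[onz(q,*p,z)[:2] for p,z in items]
    P.append((P[0]+P[1])/2)
    for p in P: d=p-C; print(n,p.round(4),'r',np.hypot(*d).round(4),'ang',np.degrees(np.arctan2(d[1],d[0])).round(1))
E
```

```text
top [ 0.4608 -0.2019] r 0.108 ang 178.2
top [ 0.4639 -0.227 ] r 0.1071 ang -168.3
top [ 0.5191 -0.2092] r 0.0498 ang -175.4
top [ 0.5198 -0.2092] r 0.0491 ang -175.3
top [ 0.4623 -0.2144] r 0.1068 ang -175.0
scene [ 0.4644 -0.2267] r 0.1074 ang -168.7
scene [ 0.463  -0.2014] r 0.1067 ang 177.7
scene [ 0.5197 -0.2092] r 0.0502 ang -175.9
scene [ 0.4637 -0.2141] r 0.1063 ang -175.4
```

Request:
move_arm:
  turn:
    - [0, 0, -0.015]
    - [0, 0, 0]
    - [0, 0, 0]
    - [0, 0, 0]
    - [0, 0, 0]
    - [0, 0, 0]
    - [0, 0, 0]
    - [0, 0, 0]
    - [0, 0, 0]
    - [0, 0, 0]
  dp:
    - [0, 0, 0]
    - [0.22, -0.6, 0]
    - [0.22, -1, 0]
    - [0.22, -1, 0]
    - [0.22, -1, 0]
    - [0.22, -1, 0]
    - [0.22, -1, 0]
    - [0.22, -1, 0]
    - [0.22, -1, 0]
    - [0.22, -1, 0]
  jaw: [0.8, 0.8, 0.8, 0.8, 0.8, 0.8, 0.8, 0.8, 0.8, 0.8]

```text
clock: 22.2
tool_pos: [0.4558, 0.0646, 0.2164]
eef_rot: [-0.042, 0.999, -0.0, -0.002]
contact_force: [0.7, -0.4, -0.3]
opening: 0.31
```

Request:
move_arm:
  turn:
    - [0, 0, 0]
    - [0, 0, 0]
    - [0, 0, 0]
    - [0, 0, 0]
    - [0, 0, 0]
    - [0, 0, 0]
    - [0, 0, 0]
    - [0, 0, 0]
    - [0, 0, 0]
    - [0, 0, 0]
  dp:
    - [0.24, -1, 0]
    - [0.24, -1, 0]
    - [0.24, -1, 0]
    - [0.24, -1, 0]
    - [0.24, -1, 0]
    - [0.24, -1, 0]
    - [0.24, -1, 0]
    - [0.24, -1, 0]
    - [0.24, -1, 0]
    - [0.24, -1, 0]
  jaw: [0.8, 0.8, 0.8, 0.8, 0.8, 0.8, 0.8, 0.8, 0.8, 0.8]

```text
clock: 23.03
tool_pos: [0.4171, -0.1889, 0.2164]
eef_rot: [-0.042, 0.999, 0.001, -0.002]
contact_force: [0.4, 0.2, -0.6]
opening: 0.311
```

Request:
move_arm:
  turn:
    - [0, 0, 0]
    - [0, 0, 0]
    - [0, 0, 0]
  dp:
    - [0.2, -1, 0]
    - [0, 0, 0]
    - [0, 0, 0]
  jaw: [0.8, 0.8, 0.8]

```text
clock: 23.28
tool_pos: [0.4144, -0.2143, 0.2164]
eef_rot: [-0.04, 0.999, 0.001, -0.001]
contact_force: [-0.1, 1.4, 0.0]
opening: 0.306
```

```bash
python3 st.py
```

```text
23.2833 [ 0.4144 -0.2143  0.2164] r 0.1549 tcp ang -176.7 toolx -175.4 Ftool [-0.04  1.36 -0.03] q [ 0.63  0.54 -0.38  2.04  0.34  0.62  1.67]
```

Request:
move_arm:
  turn:
    - [0, 0, 0]
    - [0, 0, 0]
    - [0, 0, 0]
    - [0, 0, 0]
    - [0, 0, 0]
    - [0, 0, 0]
    - [0, 0, 0]
  dp:
    - [0, -0.16, 0.4]
    - [0, 0, 0.8]
    - [0, 0, 0.8]
    - [0, 0, 0.8]
    - [0, 0, 0.6]
    - [0, 0, 0.14]
    - [0, 0, 0]
  jaw: [0.8, 0.8, 0.8, 0.8, 0.8, 0.8, 0.8]

```text
clock: 23.87
tool_pos: [0.4155, -0.2156, 0.1278]
eef_rot: [-0.044, 0.999, 0.001, -0.002]
contact_force: [0.7, -0.9, -0.7]
opening: 0.309
```

```bash
python3 - <<'E'
from h import *
t=snap('top','t10');s=snap('scene','s10')
def crop(s,u0,v0,w,h):return cv2.resize(s['frame'][v0:v0+h,u0:u0+w],(400,400),interpolation=cv2.INTER_CUBIC)
cv2.imwrite('pics/crop10.png',np.hstack([crop(t,320,120,110,110),crop(s,170,85,80,80)]))
st=r.get_state();d=st['tool_pos'][:2]-[.569,-.2054]
print('r',d@[-.9965,-.0837],'lat',d@[-.0837,.9965])
for n,q in(('t',t),('s',s)):
  p=st['tool_pos']; print(n,'proj foot btm',proj(q,[p[0],p[1],p[2]-.0708]),'collar',proj(q,[p[0],p[1],p[2]-.0178]))
E
python3 st.py
```

```text
r 0.15290198974825212 lat 0.0016306474614817402
t proj foot btm (np.float64(366.4271889884166), np.float64(224.40112073294944)) collar (np.float64(371.4242480072895), np.float64(221.71313829794227))
s proj foot btm (np.float64(215.80518421940124), np.float64(127.1853740340593)) collar (np.float64(214.04814957973875), np.float64(116.33432314206912))
23.9667 [ 0.4165 -0.2166  0.1293] r 0.1529 tcp ang -175.8 toolx -175.1 Ftool [ 0.17 -0.25  0.67] q [ 0.54  0.69 -0.26  2.12  0.46  0.38  1.57]
```

View pics/crop10.png

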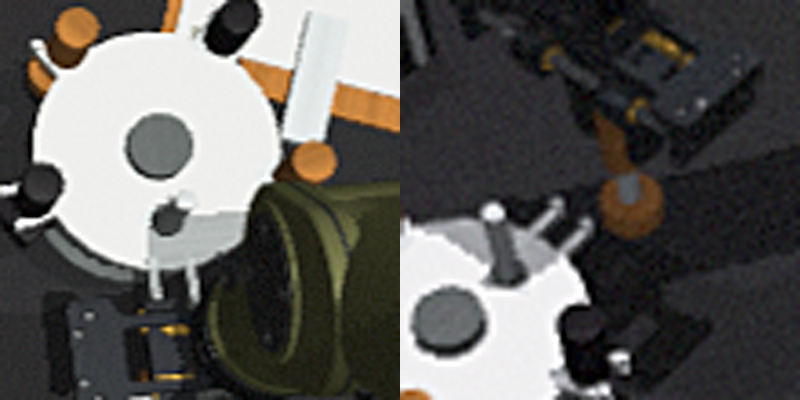

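Request:
move_arm:
  turn:
    - [0, 0, 0]
    - [0, 0, 0]
    - [0, 0, 0]
    - [0, 0, 0]
    - [0, 0, 0]
    - [0, 0, 0]
  dp:
    - [-0.3, -0.07, 0.04]
    - [-0.3, 0, 0]
    - [-0.3, 0, 0]
    - [-0.3, 0, 0]
    - [0, 0, 0]
    - [0, 0, 0]
  jaw: [0.8, 0.8, 0.8, 0.8, 0.8, 0.8]

```text
clock: 24.47
tool_pos: [0.4469, -0.2164, 0.1283]
eef_rot: [-0.042, 0.999, 0.0, 0.0]
contact_force: [-0.1, -0.0, -1.4]
opening: 0.31
```

```bash
cat > chk.py <<'E'
from h import *
import sys
n=sys.argv[1]
t=snap('top','t'+n);s=snap('scene','s'+n)
def crop(s,u0,v0,w,h):return cv2.resize(s['frame'][v0:v0+h,u0:u0+w],(400,400),interpolation=cv2.INTER_CUBIC)
cv2.imwrite('pics/crop%s.png'%n,np.hstack([crop(t,345,165,60,60),crop(s,180,100,50,50)]))
st=r.get_state();d=st['tool_pos'][:2]-[.569,-.2054]
print('r',d@[-.9965,-.0837],'lat',d@[-.0837,.9965],'collar z',st['tool_pos'][2]-.0178)
E
python3 chk.py 11; python3 st.py
```

```text
r 0.1237322781170909 lat -0.0008127550466483578 collar z 0.11034669719447841
24.5667 [ 0.4458 -0.2166  0.1281] r 0.1237 tcp ang -174.9 toolx -175.2 Ftool [-0.49 -0.87 -0.24] q [ 0.53  0.72 -0.28  2.05  0.44  0.43  1.57]
```

View pics/crop11.png

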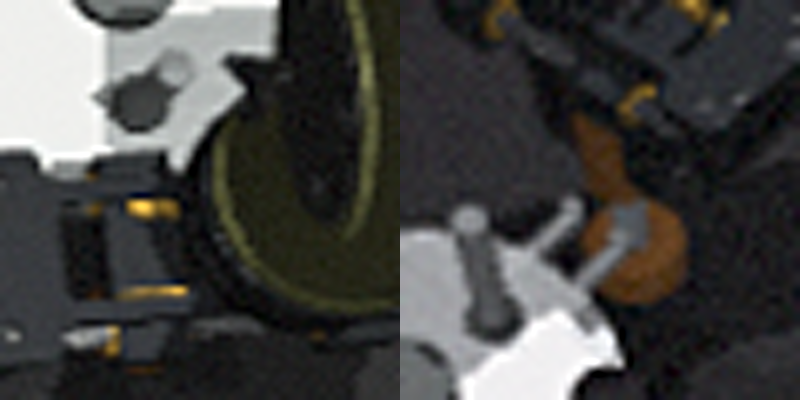

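```bash
python3 - <<'E'
from h import *
s=load('s11')
p=np.array([.4458,-.2166])
def c(P): u,v=proj(s,P); return round((u-180+.5)*8-.5+400,1),round((v-100+.5)*8-.5,1)
for z in(.0753,.085,.095,.11): print('neck',z,c([*p,z]))
print('foot top',c([*p,.0753]),'foot bot',c([*p,.0573]))
for l in(-.0125,.0125):
    q=np.array([.569,-.2054])+.1065*np.array([-.9965,-.0837])+l*np.array([-.0837,.9965]); print('tip',c([*q,.104]))
E
```

```text
neck 0.0753 (np.float64(631.8), np.float64(236.4))
neck 0.085 (np.float64(628.8), np.float64(220.7))
neck 0.095 (np.float64(625.8), np.float64(204.4))
neck 0.11 (np.float64(621.1), np.float64(179.5))
foot top (np.float64(631.8), np.float64(236.4)) foot bot (np.float64(637.1), np.float64(264.9))
tip (np.float64(570.7), np.float64(202.3))
tip (np.float64(618.5), np.float64(233.5))
```

Request:
move_arm:
  turn:
    - [0, 0, 0]
    - [0, 0, 0]
    - [0, 0, 0]
    - [0, 0, 0]
    - [0, 0, 0]
    - [0, 0, 0]
    - [0, 0, 0]
  dp:
    - [-0.1, 0.03, 0]
    - [-0.14, 0, 0]
    - [-0.14, 0, 0]
    - [-0.14, 0, 0]
    - [-0.14, 0, 0]
    - [-0.14, 0, 0]
    - [0, 0, 0]
  jaw: [0.8, 0.8, 0.8, 0.8, 0.8, 0.8, 0.8]

```text
clock: 25.15
tool_pos: [0.4672, -0.2139, 0.1282]
eef_rot: [-0.043, 0.999, 0.0, 0.001]
contact_force: [0.8, 1.1, -1.1]
opening: 0.308
```

```bash
python3 chk.py 12; python3 st.py
```

```text
r 0.10321541758078272 lat -1.583089127955297e-05 collar z 0.11034277264232702
25.25 [ 0.4661 -0.2141  0.1281] r 0.1032 tcp ang -175.2 toolx -175.2 Ftool [-0.19  0.37  0.2 ] q [ 0.52  0.73 -0.29  2.    0.43  0.47  1.57]
```

View pics/crop12.png

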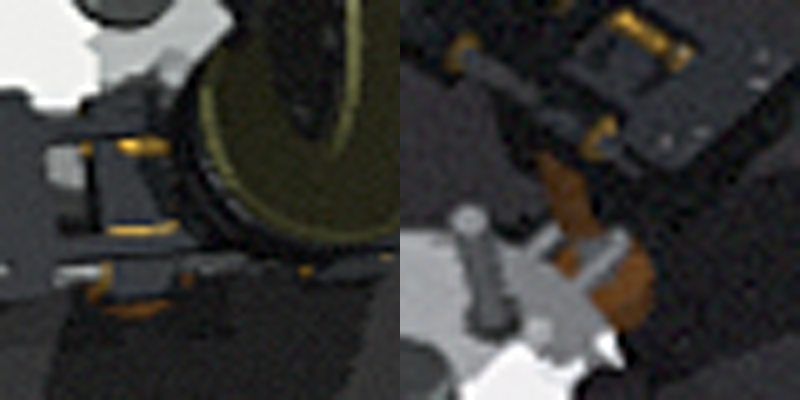

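The neck is between the prongs (near (590,245)) with no side force. Advancing the last 11.5 mm.

Request:
move_arm:
  turn:
    - [0, 0, 0]
    - [0, 0, 0]
    - [0, 0, 0]
    - [0, 0, 0]
    - [0, 0, 0]
    - [0, 0, 0]
    - [0, 0, 0]
  dp:
    - [-0.1, 0, 0]
    - [-0.1, 0, 0]
    - [-0.1, 0, 0]
    - [-0.1, 0, 0]
    - [-0.06, 0, 0]
    - [0, 0, 0]
    - [0, 0, 0]
  jaw: [0.8, 0.8, 0.8, 0.8, 0.8, 0.8, 0.8]

```text
clock: 25.83
tool_pos: [0.4776, -0.2131, 0.1282]
eef_rot: [-0.042, 0.999, 0.0, -0.0]
contact_force: [-1.0, -0.3, -0.8]
opening: 0.311
```

```bash
python3 chk.py 13; python3 st.py
```

```text
r 0.09199180321506814 lat -4.4156101501832495e-05 collar z 0.11034488557391416
25.9333 [ 0.4773 -0.2131  0.1281] r 0.092 tcp ang -175.2 toolx -175.2 Ftool [-0.33 -0.12  0.72] q [ 0.51  0.74 -0.29  1.97  0.42  0.49  1.57]
```

View pics/crop13.png

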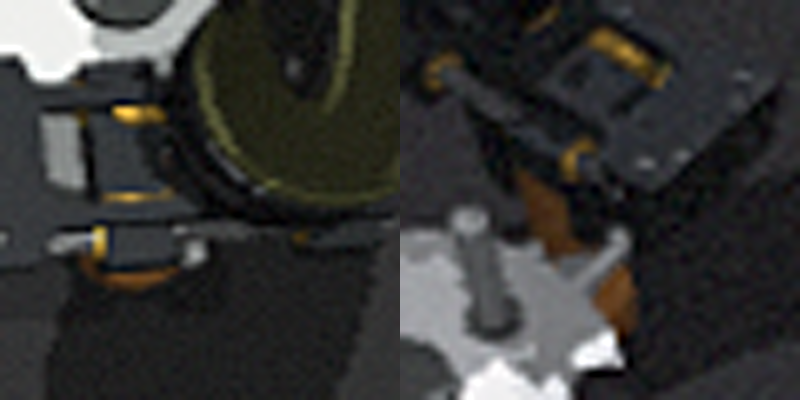

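Request:
move_arm:
  turn:
    - [0, 0, 0]
    - [0, 0, 0]
    - [0, 0, 0]
    - [0, 0, 0]
  dp:
    - [-0.04, 0, 0]
    - [-0.04, 0, 0]
    - [0, 0, 0]
    - [0, 0, 0]
  jaw: [0.8, 0.8, 0.8, 0.8]

```text
clock: 26.27
tool_pos: [0.4796, -0.2129, 0.1282]
eef_rot: [-0.042, 0.999, 0.0, 0.0]
contact_force: [-0.3, 0.3, -0.9]
opening: 0.311
```

```bash
python3 chk.py 14; python3 st.py
```

```text
r 0.08983725202308435 lat -3.9281676127471657e-05 collar z 0.11039053472500994
26.3667 [ 0.4795 -0.213   0.1282] r 0.0898 tcp ang -175.2 toolx -175.2 Ftool [ 0.48 -0.66  1.17] q [ 0.51  0.74 -0.29  1.96  0.42  0.5   1.57]
```

Not yet in contact, so feeling a little further.

Request:
move_arm:
  turn:
    - [0, 0, 0]
    - [0, 0, 0]
    - [0, 0, 0]
    - [0, 0, 0]
  dp:
    - [-0.03, 0, 0]
    - [-0.03, 0, 0]
    - [0, 0, 0]
    - [0, 0, 0]
  jaw: [0.8, 0.8, 0.8, 0.8]

```text
clock: 26.7
tool_pos: [0.4806, -0.2129, 0.1281]
eef_rot: [-0.042, 0.999, 0.0, -0.0]
contact_force: [-1.9, 0.2, -0.2]
opening: 0.309
```

```bash
python3 chk.py 15; python3 st.py
```

```text
r 0.08869520230122699 lat -6.358704176008081e-05 collar z 0.11032826292476859
26.8 [ 0.4806 -0.2129  0.1281] r 0.0887 tcp ang -175.2 toolx -175.2 Ftool [0.91 0.69 0.29] q [ 0.51  0.74 -0.29  1.96  0.42  0.5   1.57]
```

Request:
move_arm:
  turn:
    - [0, 0, 0]
    - [0, 0, 0]
    - [0, 0, 0]
    - [0, 0, 0]
    - [0, 0, 0]
    - [0, 0, 0]
    - [0, 0, 0]
    - [0, 0, 0]
  dp:
    - [0.03, 0, 0]
    - [0.03, 0, 0]
    - [0, 0, 0.08]
    - [0, 0, 0.1]
    - [0, 0, 0.1]
    - [0, 0, 0.1]
    - [0, 0, 0.06]
    - [0, 0, 0]
  jaw: [0.8, 0.8, 0.8, 0.8, 0.8, 0.8, 0.8, 0.8]

```text
clock: 27.47
tool_pos: [0.4793, -0.2128, 0.1167]
eef_rot: [-0.042, 0.999, 0.0, -0.0]
contact_force: [-0.3, -0.2, 0.4]
opening: 0.311
```

```bash
python3 chk.py 16; python3 st.py
```

```text
r 0.08978506760177363 lat -7.461576260159737e-06 collar z 0.09928952577438772
27.5667 [ 0.4795 -0.2129  0.1171] r 0.0898 tcp ang -175.3 toolx -175.2 Ftool [-0.2   0.    1.29] q [ 0.5   0.76 -0.28  1.97  0.43  0.47  1.56]
```

View pics/crop16.png

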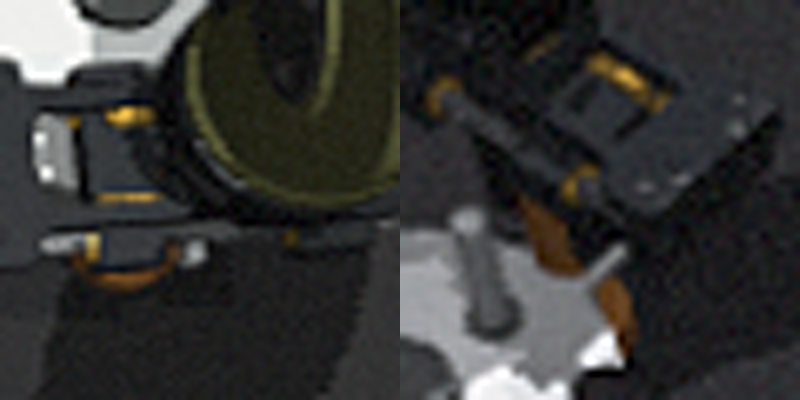

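Request:
move_arm:
  turn:
    - [0, 0, 0]
    - [0, 0, 0]
    - [0, 0, 0]
    - [0, 0, 0]
    - [0, 0, 0]
  dp:
    - [0, 0, 0.03]
    - [0, 0, 0.03]
    - [0, 0, 0.03]
    - [0, 0, 0]
    - [0, 0, 0]
  jaw: [0.8, 0.8, 0.8, 0.8, 0.8]

```text
clock: 27.98
tool_pos: [0.4796, -0.213, 0.1157]
eef_rot: [-0.042, 0.999, -0.0, 0.0]
contact_force: [-1.0, 0.7, 6.6]
opening: 0.307
```

```bash
python3 chk.py 17; python3 st.py
```

```text
r 0.08969584989881442 lat -6.552294386916215e-05 collar z 0.09787100193753419
28.0833 [ 0.4796 -0.213   0.1157] r 0.0897 tcp ang -175.2 toolx -175.2 Ftool [ 1.04  0.93 -5.88] q [ 0.5   0.76 -0.27  1.97  0.43  0.47  1.56]
```

Resting on the prongs at collar z 97.9 mm (nominal 98) with about 6 N. Holding briefly, then opening.

Request:
move_arm:
  turn:
    - [0, 0, 0]
    - [0, 0, 0]
    - [0, 0, 0]
    - [0, 0, 0]
    - [0, 0, 0]
    - [0, 0, 0]
    - [0, 0, 0]
    - [0, 0, 0]
    - [0, 0, 0]
    - [0, 0, 0]
  dp:
    - [0, 0, 0]
    - [0, 0, 0]
    - [0, 0, 0]
    - [0, 0, -0.02]
    - [0, 0, 0]
    - [0, 0, 0]
    - [0, 0, 0]
    - [0, 0, 0]
    - [0, 0, 0]
    - [0, 0, 0]
  jaw: [0.8, 0.8, 0.8, 0.8, 0.8, 0.2, 0, -0.2, -0.3, -0.3]

```text
clock: 28.92
tool_pos: [0.4795, -0.2129, 0.1153]
eef_rot: [-0.042, 0.999, 0.0, -0.0]
contact_force: [0.0, 0.2, 0.0]
opening: 0.644
```

Request:
move_arm:
  turn:
    - [0, 0, 0]
    - [0, 0, 0]
    - [0, 0, 0]
    - [0, 0, 0]
    - [0, 0, 0]
  dp:
    - [0, 0, 0]
    - [0, 0, 0]
    - [0, 0, 0]
    - [0, 0, 0]
    - [0, 0, 0]
  jaw: [-0.3, -0.3, -0.3, -0.3, -0.3]

```text
clock: 29.33
tool_pos: [0.4795, -0.2129, 0.1154]
eef_rot: [-0.042, 0.999, 0.0, 0.0]
contact_force: [-0.1, 0.3, -0.2]
opening: 0.648
```

```bash
python3 chk.py 18; python3 st.py
```

```text
r 0.08979060231513225 lat -1.694414030903507e-05 collar z 0.09765053893894803
29.4333 [ 0.4795 -0.2129  0.1155] r 0.0898 tcp ang -175.3 toolx -175.2 Ftool [ 0.38 -0.11  0.02] q [ 0.5   0.76 -0.28  1.97  0.43  0.47  1.56]
```

View pics/crop18.png

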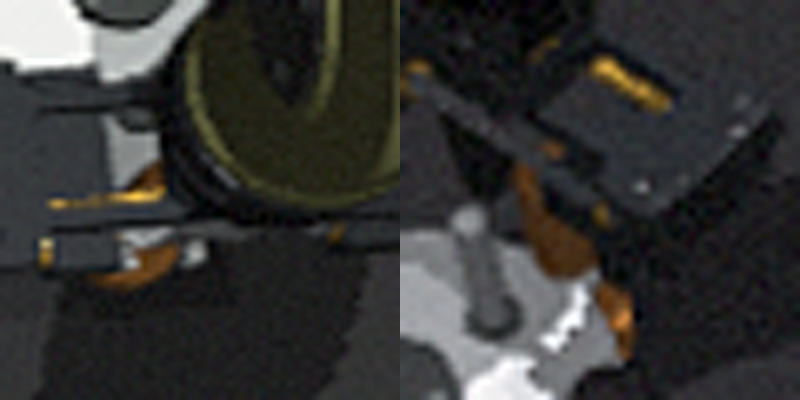

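Released without force. Lifting straight up slowly, then backing away to look.

Request:
move_arm:
  turn:
    - [0, 0, 0]
    - [0, 0, 0]
    - [0, 0, 0]
    - [0, 0, 0]
    - [0, 0, 0]
    - [0, 0, 0]
    - [0, 0, 0]
    - [0, 0, 0]
    - [0, 0, 0]
    - [0, 0, 0]
  dp:
    - [0, 0, -0.3]
    - [0, 0, -0.5]
    - [0, 0, -0.7]
    - [0, 0, -1]
    - [0, 0, -1]
    - [0, 0, -1]
    - [0, 0, -0.7]
    - [0, 1, 0]
    - [0, 1, 0]
    - [0, 1, 0]
  jaw: [-0.3, -0.3, -0.3, -0.3, -0.3, -0.3, -0.3, -0.3, -0.3, -0.3]

```text
clock: 30.27
tool_pos: [0.4731, -0.1377, 0.2464]
eef_rot: [-0.041, 0.999, -0.0, 0.001]
contact_force: [-0.2, 1.0, 0.0]
opening: 0.656
```

Request:
move_arm:
  turn:
    - [0, 0, 0]
    - [0, 0, 0]
    - [0, 0, 0]
    - [0, 0, 0]
    - [0, 0, 0]
    - [0, 0, 0]
    - [0, 0, 0]
    - [0, 0, 0]
    - [0, 0, 0]
    - [0, 0, 0]
  dp:
    - [0, 1, 0]
    - [0, 1, 0]
    - [0, 1, 0]
    - [0, 1, 0]
    - [0, 1, 0]
    - [0, 1, 0]
    - [0, 1, 0]
    - [0, 1, 0]
    - [0, 0, 0]
    - [0, 0, 0]
  jaw: [-0.3, -0.3, -0.3, -0.3, -0.3, -0.3, -0.3, -0.3, -0.3, -0.3]

```text
clock: 31.1
tool_pos: [0.4561, 0.0624, 0.246]
eef_rot: [-0.044, 0.999, 0.0, 0.0]
contact_force: [-0.6, 0.4, -1.1]
opening: 0.651
```

```bash
python3 - <<'E'
from h import *
t=snap('top','t20');s=snap('scene','s20')
def crop(s,u0,v0,w,h):return cv2.resize(s['frame'][v0:v0+h,u0:u0+w],(400,400),interpolation=cv2.INTER_CUBIC)
cv2.imwrite('pics/crop20.png',np.hstack([crop(t,320,120,100,100),crop(s,140,95,100,100)]))
C=np.array([.569,-.2054])
for n,q,(u0,v0) in(('t',t,(320,120)),('s',s,(140,95))):
  for nm,rr,z in(('handle top',.0905,.148),('peg',.05,.158)):
    p=C+rr*np.array([-.9965,-.0837]); u,v=proj(q,[*p,z]); print(n,nm,(u-u0)*4+1.5,(v-v0)*4+1.5)
E
python3 st.py
```

```text
t handle top 210.88753575307328 292.7897256801451
t peg 205.9045119705752 220.54730166697232
s handle top 234.81562089740282 104.15257861106267
s peg 194.89452555522655 129.09382835549002
31.2 [0.4562 0.0601 0.2457] r 0.2885 tcp ang 113.0 toolx -175.2 Ftool [ 0.87 -0.04  0.67] q [ 0.02  0.49 -0.38  2.03  0.28  0.68  1.11]
```

View pics/crop20.png

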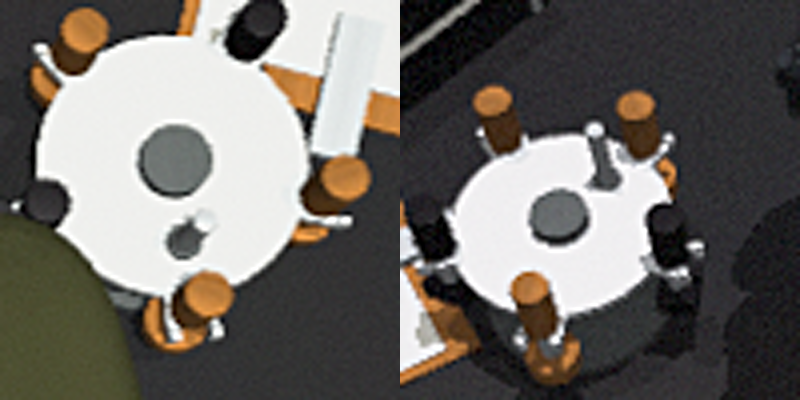

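The stamp hangs upright. Its handle top is at (209,294) in the top crop and (635,105) in the scene crop, both within 2 crop pixels (about 1 mm) of prediction. All the other stamps are still hung and the arm is clear, so I'm handing in.

```bash
python3 -c "
from plant import r
print(r.finish_job())"
```

```text
the job is handed in; nothing more can be done
None
```

The stamp is hung on the empty hook and the job is handed in, at about 31 s on the robot's clock. No verdict was reported.

- **Carousel:** I turned it clockwise by the peg with the fingers shut until I felt the stop. I held about 7 N at the peg, which I estimate as 3–4 N on the stop (its radius isn't given), then backed off. The empty hook then measured at -175.2° in the world frame, with the two views agreeing to about 0.5°. The stand's front is not visible, so I take that as the front only because the stop was felt there.
- **Hanging the stamp:** I gripped the brown stamp, slid its neck between the prongs until it lightly touched the rim, and backed off about 1 mm. I then lowered it onto the prongs; the handle's underside read 97.9 mm (nominal 98) under about 6 N. I opened the fingers only after that.
- **Last checks:** In both views the stamp hangs upright, with its handle top within about 1 mm of where it should be. The other four stamps are still on their hooks, and the arm is clear with no contact. No check failed or disagreed.

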